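# Pack the spring clamp with spacers and hold it shut on the tube block

### The arm

A 6-joint arm with a two-finger parallel gripper is mounted at the origin on a cart in front of the work surface, level with it; the furniture and walls round the work are solid. World frame = base frame: x ahead of the robot, y to its left, z up, the work surface at z = 0. Lengths are in m, angles in degrees, forces in N, time in s.
With the tool pointing down it reaches from about 0.375 to 0.9 m from the base axis. Payload 3.1 kg.
Tool frame: the origin (TCP) lies at the very end of the fingers, on their centre line; the grasp point (between the pads) lies 19 mm behind it; z points along the fingers, y is the line along which they close (so a half turn about z gives the same grasp; the last joint's range is limited). The gripper opens to 87 mm and grips with 3 to 60 N. Pads are 19 mm wide; open, the fingers measure 117 mm over their backs; the gripper's body (75 mm by 190 mm) begins 51 mm behind the grasp point.
Start: joints at [-78.18, 30.224, 82.088, -0, 67.689, -10.227], TCP at [0.235, -0.579, 0.223] pointing down, gripper open.
Joint ranges: [-176.69, 176.69], [-43.24, 126.21], [12.49, 139.97], [-82, 262], [0, 151.66], [-163.58, 163.58]. Speed limits (degrees/s): [159.86, 159.86, 180, 180, 180, 180].

### API

Orientations are given as a 3x3 rotation matrix whose columns are the frame's x, y, z axes.
In Python, from rig import bot gives the robot as it stands.
- The arm moves only by the tool move_arm, never from a script. Its argument "increments" is a list of rows, each an object with "xyz": the shift along the tool's x, y, z in mm, a list of three; "roll": the turn about the tool's z in rad; "grip": the opening in per cent of the stroke, from 0 (shut) to 100 (fully open). A call has 1 to 5 rows; each row shifts and turns the commanded pose from where the row before left it, along the tool's axes as they then stand; what a row does not reach is not made up. A row lasts 1/12 s, in which the tool goes at most 41.7 mm and 7.16 degrees, less where a joint would pass 70% of its speed; a pose out of reach is approached as far as the arm can. A call is refused whole if a number of a shift passes 41.7 or a number of a turn 0.125, either way. A call with a gripper value outside its range is refused whole. The fingers move at their own pace and stop on an object; the grip force is fixed at half the most. Time passes only in rows, so rows that do not move let the fingers close. It gives the time, the measured TCP pose, the force, the opening and the grip force at its end, in the units of the state.
- bot.read_state(): the state, without advancing time (a new reading comes with each control period).
- bot.capture(name): name is "scene" or "top"; returns (picture, depth): 384x512x3 uint8, red, green, blue; 384x512 float32, m along the optical axis (not along the pixel's ray), 0 where there is no reading.
- bot.camera_model(name): a dict with "intrinsics" (3x3 intrinsics, pixels), "rvec" (rotation vector, rad) and "tvec" (3), from world to camera coordinates, as OpenCV has them. Camera axes: x right, y down, z forward; pixel columns grow to the right and rows downward; lengths in m; the calibration is good to about 2 mm. A picture is of the moment at which its call begins. camera_model takes no time and is no camera call.
- bot.hand_in(): hands the job in; it is judged then, once.
Trained networks look in the newest picture that a camera, given by its name, has taken for a name from the list of things; names that differ only in an ending like _2 or _b are one class to them, and where a whole thing is asked for, a point or a joint stands for the part that bears it (a point fixed in the world has none). Each returns a list of dicts, best first, with "conf" (0 to 1); they miss things now and then, are a little off and sometimes report something else, mostly with a low value. They report only what shows in the picture. A call takes as long as a camera call.
- bot.spot_in(label, camera): "at" ([x, y, z] in m, in the coordinates of the camera as it stood for that picture, good to about 4 mm: the middle of the surface that is visible of it).
- bot.trace(label, camera): "mask" (384x512 bool, what is visible of it).
The state is a dict: "time_s": time; "joint_positions": joint angles; "qvel": joint speeds; "tau": joint torques, N m; "position": TCP position; "tcp_rot": TCP orientation; "force": force on the tool from outside, world axes, zero at the start; "moment": the same for the moment, N m; "opening": opening from 0.0 (shut) to 1.0 (fully open); "grasp_force": force on a finger pad.
Only numpy, scipy, OpenCV 4.12 (cv2) and the standard library are available. Lean on these libraries where they do the work, as an engineer would, in place of code of your own. Each camera call takes 0.05 s, during which the arm holds its last target. There are 200 camera calls.

### The job

Fold both carton flaps right back, past upright, then take blue spacers from the carton and stand them upright, one behind the other, in the clamp's channel between the orange jaw and the tube block, broad faces toward the jaw, until the gap is so far filled that the short-stroke jaw can close on the stack (two or three spacers). Then push the jaw along the channel until you feel it squeeze the stack against the tube block, and finish while still holding it pressed firmly there: do not let go, because the jaw springs back. Leave the other things on the worktop alone.

Things in the scene. Friction and masses are not known exactly. Their poses are not given: they have to be found in the camera images.
- clamp: Fixed spring clamp: aluminium base plate 80 (x) x 250 (y) x 6 mm; two dark rails (tops at 26 mm) leave a 46 mm wide channel, open above, along its y; channel floor 6 mm above the worktop. Origin: middle of the plate's underside, on the channel's centre line. Orange jaw toward -y, tube block toward +y. Bracket and springs behind the jaw stand no higher than 26 mm.
- jaw: Orange jaw, axes as the clamp's. Origin: foot of its front (+y) face, on the centre line, 6.5 mm above the worktop. Front 12 mm thick, 34 tall; behind it a push plate (y -12 to -22 mm), 44 wide, 70 tall. Slides toward +y by at most 34 mm against a weak return spring (1 N at rest, 3 N at full travel) and springs back when let go.
- jaw_push (a point): middle of the back (-y) face of the jaw's push plate, 55 mm above the jaw's foot; push here toward the clamp's +y. The space behind it is free above 26 mm.
- tube_block: Fixed aluminium tube block in the channel, axes as the clamp's: 44 (x) x 60 (y) x 36 mm; two tubes stand in its far holes (tops 95 mm above the worktop). Origin: middle of the lower edge of its near (-y) face, which the spacers are squeezed against. The gap from the resting jaw's face to this face differs from run to run, 60 to 100 mm: two or three spacers.
- carton: Fixed open-topped cardboard carton, outside 124 (x) x 126 (y) x 76 mm tall, walls and floor 3 mm, holding three spacers in a row along its y. Origin: middle of its underside.
- flap_near (a joint): Flap hinged along the carton's -x rim (77 mm above the worktop, 60.5 mm from the carton's centre), 59 mm wide from hinge to free edge. 0 = lying flat over the carton, 1.57 = upright, up to 3.5 = folded outward and down. Light friction: it stays where it is left. Starts at about 0.95 to 1.25, leaning inward over the carton.
- flap_far (a joint): The same on the carton's +x rim, opening toward +x.
- spacer_a: Loose blue plastic spacer block with a white band, 40 (x) x 24 (y) x 70 mm tall (z), about 70 g, standing upright in the carton. Origin: its centre (half-way up). The 24 mm thickness is along its y; grip it across the 40 mm, in its upper part. All three spacers are alike.
- spacer_b: Loose blue plastic spacer block with a white band, 40 (x) x 24 (y) x 70 mm tall (z), about 70 g, standing upright in the carton. Origin: its centre (half-way up). The 24 mm thickness is along its y; grip it across the 40 mm, in its upper part. All three spacers are alike.
- spacer_c: Loose blue plastic spacer block with a white band, 40 (x) x 24 (y) x 70 mm tall (z), about 70 g, standing upright in the carton. Origin: its centre (half-way up). The 24 mm thickness is along its y; grip it across the 40 mm, in its upper part. All three spacers are alike.
- cup_orange: Bystander: specimen cup with orange lid, 60 wide, 70 tall mm. Origin: centre of its underside. Leave it alone.
- bottle_red: Bystander: white bottle with red cap, 42 wide, 98 tall mm. Origin: centre of its underside. Leave it alone.
- bottle_black: Bystander: small bottle with black cap, 33 wide, 74 tall mm. Origin: centre of its underside. Leave it alone.
- vial_amber: Bystander: amber vial with white cap, 31 wide, 68 tall mm. Origin: centre of its underside. Leave it alone.
- tape: Bystander: black roll of tape lying flat, 59 wide, 19 tall mm. Origin: centre of its underside. Leave it alone.
- marker: Bystander: red and white marker lying down, 135 long, 16 thick mm. Origin: centre of its underside. Leave it alone.

How it is judged (in metres and radians):
On the way, in this order (a step that is already met when the one before it is completed fails the run):
1. both carton flaps are folded back past upright (value of joint each of flap_near, flap_far above 1.75 rad), for 0.2 s.
2. a first spacer stands in the channel between jaw and tube block (((z of spacer_a in the frame of clamp between 0.034 and 0.047 m and x of spacer_a in the frame of clamp between -0.008 and 0.008 m and y of spacer_a in the frame of jaw above 0.008 m and y of spacer_a in the frame of tube_block below -0.008 m and angle between spacer_a's own z axis and vertical below 0.15 rad and angle between the y axis of spacer_a and the y axis of clamp, either way round below 0.2 rad) or (z of spacer_b in the frame of clamp between 0.034 and 0.047 m and x of spacer_b in the frame of clamp between -0.008 and 0.008 m and y of spacer_b in the frame of jaw above 0.008 m and y of spacer_b in the frame of tube_block below -0.008 m and angle between spacer_b's own z axis and vertical below 0.15 rad and angle between the y axis of spacer_b and the y axis of clamp, either way round below 0.2 rad) or (z of spacer_c in the frame of clamp between 0.034 and 0.047 m and x of spacer_c in the frame of clamp between -0.008 and 0.008 m and y of spacer_c in the frame of jaw above 0.008 m and y of spacer_c in the frame of tube_block below -0.008 m and angle between spacer_c's own z axis and vertical below 0.15 rad and angle between the y axis of spacer_c and the y axis of clamp, either way round below 0.2 rad))), for 0.2 s.
3. a second spacer stands in the channel with it ((((z of spacer_a in the frame of clamp between 0.034 and 0.047 m and x of spacer_a in the frame of clamp between -0.008 and 0.008 m and y of spacer_a in the frame of jaw above 0.008 m and y of spacer_a in the frame of tube_block below -0.008 m and angle between spacer_a's own z axis and vertical below 0.15 rad and angle between the y axis of spacer_a and the y axis of clamp, either way round below 0.2 rad) and (z of spacer_b in the frame of clamp between 0.034 and 0.047 m and x of spacer_b in the frame of clamp between -0.008 and 0.008 m and y of spacer_b in the frame of jaw above 0.008 m and y of spacer_b in the frame of tube_block below -0.008 m and angle between spacer_b's own z axis and vertical below 0.15 rad and angle between the y axis of spacer_b and the y axis of clamp, either way round below 0.2 rad)) or ((z of spacer_b in the frame of clamp between 0.034 and 0.047 m and x of spacer_b in the frame of clamp between -0.008 and 0.008 m and y of spacer_b in the frame of jaw above 0.008 m and y of spacer_b in the frame of tube_block below -0.008 m and angle between spacer_b's own z axis and vertical below 0.15 rad and angle between the y axis of spacer_b and the y axis of clamp, either way round below 0.2 rad) and (z of spacer_c in the frame of clamp between 0.034 and 0.047 m and x of spacer_c in the frame of clamp between -0.008 and 0.008 m and y of spacer_c in the frame of jaw above 0.008 m and y of spacer_c in the frame of tube_block below -0.008 m and angle between spacer_c's own z axis and vertical below 0.15 rad and angle between the y axis of spacer_c and the y axis of clamp, either way round below 0.2 rad)) or ((z of spacer_a in the frame of clamp between 0.034 and 0.047 m and x of spacer_a in the frame of clamp between -0.008 and 0.008 m and y of spacer_a in the frame of jaw above 0.008 m and y of spacer_a in the frame of tube_block below -0.008 m and angle between spacer_a's own z axis and vertical below 0.15 rad and angle between the y axis of spacer_a and the y axis of clamp, either way round below 0.2 rad) and (z of spacer_c in the frame of clamp between 0.034 and 0.047 m and x of spacer_c in the frame of clamp between -0.008 and 0.008 m and y of spacer_c in the frame of jaw above 0.008 m and y of spacer_c in the frame of tube_block below -0.008 m and angle between spacer_c's own z axis and vertical below 0.15 rad and angle between the y axis of spacer_c and the y axis of clamp, either way round below 0.2 rad)))), for 0.2 s.
At the end, for the whole second after the job is handed in: Two or three spacers stand on the channel floor between jaw and tube block (tilt under 0.15 rad, within 0.2 rad of square, 8 mm of centre), any other is clear of the clamp, flaps still past 1.65 rad, and the robot holds the jaw still: over 3 N robot on jaw, jaw on spacer, spacer on block ((((z of spacer_a in the frame of clamp between 0.034 and 0.047 m and x of spacer_a in the frame of clamp between -0.008 and 0.008 m and y of spacer_a in the frame of jaw above 0.008 m and y of spacer_a in the frame of tube_block below -0.008 m and angle between spacer_a's own z axis and vertical below 0.15 rad and angle between the y axis of spacer_a and the y axis of clamp, either way round below 0.2 rad) and (z of spacer_b in the frame of clamp between 0.034 and 0.047 m and x of spacer_b in the frame of clamp between -0.008 and 0.008 m and y of spacer_b in the frame of jaw above 0.008 m and y of spacer_b in the frame of tube_block below -0.008 m and angle between spacer_b's own z axis and vertical below 0.15 rad and angle between the y axis of spacer_b and the y axis of clamp, either way round below 0.2 rad)) or ((z of spacer_b in the frame of clamp between 0.034 and 0.047 m and x of spacer_b in the frame of clamp between -0.008 and 0.008 m and y of spacer_b in the frame of jaw above 0.008 m and y of spacer_b in the frame of tube_block below -0.008 m and angle between spacer_b's own z axis and vertical below 0.15 rad and angle between the y axis of spacer_b and the y axis of clamp, either way round below 0.2 rad) and (z of spacer_c in the frame of clamp between 0.034 and 0.047 m and x of spacer_c in the frame of clamp between -0.008 and 0.008 m and y of spacer_c in the frame of jaw above 0.008 m and y of spacer_c in the frame of tube_block below -0.008 m and angle between spacer_c's own z axis and vertical below 0.15 rad and angle between the y axis of spacer_c and the y axis of clamp, either way round below 0.2 rad)) or ((z of spacer_a in the frame of clamp between 0.034 and 0.047 m and x of spacer_a in the frame of clamp between -0.008 and 0.008 m and y of spacer_a in the frame of jaw above 0.008 m and y of spacer_a in the frame of tube_block below -0.008 m and angle between spacer_a's own z axis and vertical below 0.15 rad and angle between the y axis of spacer_a and the y axis of clamp, either way round below 0.2 rad) and (z of spacer_c in the frame of clamp between 0.034 and 0.047 m and x of spacer_c in the frame of clamp between -0.008 and 0.008 m and y of spacer_c in the frame of jaw above 0.008 m and y of spacer_c in the frame of tube_block below -0.008 m and angle between spacer_c's own z axis and vertical below 0.15 rad and angle between the y axis of spacer_c and the y axis of clamp, either way round below 0.2 rad))) and ((x of spacer_a in the frame of clamp above 0.06 m or x of spacer_a in the frame of clamp below -0.06 m or y of spacer_a in the frame of clamp above 0.14 m or y of spacer_a in the frame of clamp below -0.14 m) or (z of spacer_a in the frame of clamp between 0.034 and 0.047 m and x of spacer_a in the frame of clamp between -0.008 and 0.008 m and y of spacer_a in the frame of jaw above 0.008 m and y of spacer_a in the frame of tube_block below -0.008 m and angle between spacer_a's own z axis and vertical below 0.15 rad and angle between the y axis of spacer_a and the y axis of clamp, either way round below 0.2 rad)) and ((x of spacer_b in the frame of clamp above 0.06 m or x of spacer_b in the frame of clamp below -0.06 m or y of spacer_b in the frame of clamp above 0.14 m or y of spacer_b in the frame of clamp below -0.14 m) or (z of spacer_b in the frame of clamp between 0.034 and 0.047 m and x of spacer_b in the frame of clamp between -0.008 and 0.008 m and y of spacer_b in the frame of jaw above 0.008 m and y of spacer_b in the frame of tube_block below -0.008 m and angle between spacer_b's own z axis and vertical below 0.15 rad and angle between the y axis of spacer_b and the y axis of clamp, either way round below 0.2 rad)) and ((x of spacer_c in the frame of clamp above 0.06 m or x of spacer_c in the frame of clamp below -0.06 m or y of spacer_c in the frame of clamp above 0.14 m or y of spacer_c in the frame of clamp below -0.14 m) or (z of spacer_c in the frame of clamp between 0.034 and 0.047 m and x of spacer_c in the frame of clamp between -0.008 and 0.008 m and y of spacer_c in the frame of jaw above 0.008 m and y of spacer_c in the frame of tube_block below -0.008 m and angle between spacer_c's own z axis and vertical below 0.15 rad and angle between the y axis of spacer_c and the y axis of clamp, either way round below 0.2 rad)) and (contact force between jaw and spacer_a above 3 N or contact force between jaw and spacer_b above 3 N or contact force between jaw and spacer_c above 3 N) and (contact force between tube_block and spacer_a above 3 N or contact force between tube_block and spacer_b above 3 N or contact force between tube_block and spacer_c above 3 N) and linear speed of jaw below 0.01 m/s and contact force between any of the fingers, the arm and jaw above 3 N and value of joint each of flap_near, flap_far above 1.65 rad); the arm keeps its last pose, push and grip.
It fails at once if a bystander is moved by more than 30 mm (distance of any of cup_orange, bottle_red, bottle_black, vial_amber, tape, marker from where it was at the start of the episode above 0.03 m).
It also fails if it takes over 72 s, if anything falls off the work surface, if the arm or the gripper's body presses on something with over 40 N, if the wrist force passes 120 N, or if a joint passes its speed limit or range.

## Working session

There is one attempt and no reset: what is moved stays moved. The work goes in short steps, Python scripts to look and compute and a tool call to move; the robot and the scene stay as the last step left them, time stands still between calls to the robot, and variables do not carry over. Pictures are saved under pics/ and viewed, at most 10 in all, crops included, and the job is handed in when it is done.

Besides the shell and the picture viewer there is one more tool, called in YAML: its name, and indented under it one key for each argument. move_arm: Moves the arm, as the interface text tells. Its arguments: {"type":"object","properties":{"increments":{"type":"array"}},"required":["increments"]}

```bash
ls; mkdir -p pics; cat > h.py <<'E'
from rig import bot
import numpy as np, cv2
def cam(n):
    m=bot.camera_model(n); R=cv2.Rodrigues(np.array(m["rvec"],float))[0]; return np.array(m["intrinsics"]),R,np.array(m["tvec"],float).ravel()
def cloud(n,d):
    K,R,t=cam(n); v,u=np.mgrid[:384,:512]
    p=np.stack([(u-K[0,2])/K[0,0]*d,(v-K[1,2])/K[1,1]*d,d],-1)
    return (p-t)@R
def w(n,at):
    K,R,t=cam(n); return R.T@(np.array(at)-t)
def snap(n,f=None):
    im,d=bot.capture(n)
    if f: cv2.imwrite(f"pics/{f}.png",im[:,:,::-1])
    return im,d,cloud(n,d)
E
python3 - <<'E'
from h import *
np.set_printoptions(precision=3,suppress=True)
for c in("top","scene"):
    im,d,P=snap(c,c+"0"); np.save(c+"0",P)
    K,R,t=cam(c); print(c,-R.T@t,R[2])
    for l in ["clamp","jaw","tube_block","carton","flap_near","flap_far","spacer_a","cup_orange","bottle_red","bottle_black","vial_amber","tape","marker"]:
        r=bot.spot_in(l,c); print(l,[(round(x["conf"],2),w(c,x["at"]).round(3)) for x in r[:4]])
s=bot.read_state();print({k:np.round(v,3) for k,v in s.items()})
a=cv2.imread("pics/top0.png");b=cv2.imread("pics/scene0.png")
E
```

```text
pics
top [ 0.366 -0.023  1.235] [ 0.109 -0.019 -0.994]
clamp [(0.72, array([ 0.497, -0.207,  0.009]))]
jaw [(0.58, array([ 0.497, -0.241,  0.041])), (0.35, array([ 0.485, -0.116,  0.05 ]))]
tube_block [(0.67, array([ 0.487, -0.118,  0.045]))]
carton [(0.6, array([0.474, 0.238, 0.069]))]
flap_near [(0.71, array([0.424, 0.229, 0.11 ])), (0.31, array([0.475, 0.239, 0.073]))]
flap_far [(0.35, array([0.464, 0.234, 0.079]))]
spacer_a [(0.69, array([0.474, 0.198, 0.073])), (0.61, array([0.458, 0.263, 0.072]))]
cup_orange [(0.85, array([0.592, 0.301, 0.069]))]
bottle_red [(0.54, array([0.587, 0.386, 0.065])), (0.41, array([ 0.498, -0.245,  0.041]))]
bottle_black [(0.47, array([0.425, 0.23 , 0.109]))]
vial_amber [(0.52, array([ 0.398, -0.454,  0.072]))]
tape []
marker [(0.42, array([ 0.364, -0.12 ,  0.015]))]
scene [ 0.249 -1.11   1.122] [ 0.162  0.712 -0.683]
clamp [(0.93, array([ 0.495, -0.246,  0.007]))]
jaw [(0.8, array([ 0.498, -0.252,  0.049]))]
tube_block [(0.59, array([ 0.491, -0.115,  0.043]))]
carton [(0.68, array([0.464, 0.194, 0.059]))]
flap_near [(0.2, array([ 0.498, -0.25 ,  0.0
[... 334 characters left out ...]
 ]))]
vial_amber [(0.67, array([ 0.402, -0.468,  0.054]))]
tape [(0.77, array([0.363, 0.04 , 0.018]))]
marker [(0.45, array([ 0.402, -0.469,  0.056]))]
{'time_s': np.float64(1.4), 'joint_positions': array([-78.18 ,  30.222,  82.088,  -0.001,  67.688, -10.227]), 'qvel': array([ 0.02 , -0.031,  0.001, -0.05 , -0.14 , -0.056]), 'tau': array([  0.001, -44.001, -17.698,   0.063,   0.05 ,  -0.   ]), 'position': array([ 0.235, -0.579,  0.223]), 'tcp_rot': array([[ 0.927,  0.375, -0.   ],
       [ 0.375, -0.927, -0.   ],
       [-0.   ,  0.   , -1.   ]]), 'force': array([ 0.28 , -0.855, -0.31 ]), 'moment': array([ 0.016,  0.02 , -0.076]), 'grasp_force': np.float64(0.0), 'opening': np.float64(0.999)}
```

View pics/top0.png

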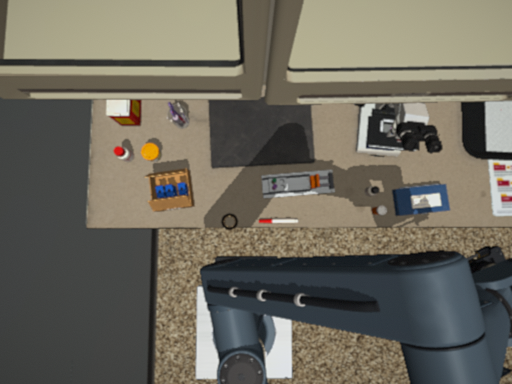

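View pics/scene0.png

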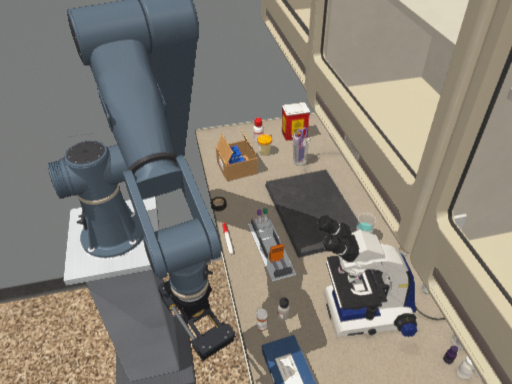

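The top picture shows the carton at (170,188), the clamp at (297,183) with the orange jaw at (322,181), the tape at (230,221) and the marker at (278,221). The scene picture agrees. Next I fit the poses of the carton and clamp from the point cloud.

```bash
python3 - <<'E'
from h import *
np.set_printoptions(precision=3,suppress=True)
P=np.load("top0.npy"); im=cv2.imread("pics/top0.png"); K,R,t=cam("top")
print("f",K[0,0])
hsv=cv2.cvtColor(im,cv2.COLOR_BGR2HSV)
# table check
print("table z",np.median(P[195:205,240:260,2]))
# clamp: region box points
def rect(m,name):
    q=P[m][:,:2].astype(np.float32); r=cv2.minAreaRect(q*1000); print(name,m.sum(),np.round(r[0],1),np.round(r[1],1),round(r[2],2))
roi=np.zeros(P.shape[:2],bool); roi[160:205,250:345]=1
Z=P[...,2]
rect(roi&(Z>.004)&(Z<.035),"clamp plate+rails"); rect(roi&(Z>.018)&(Z<.030),"rails")
rect(roi&(Z>.030)&(Z<.044),"block top/jaw front")
o=roi&(hsv[...,0]<14)&(hsv[...,1]>150)&(hsv[...,2]>80)
rect(o,"orange"); rect(o&(Z>.06),"jaw plate"); rect(o&(Z<.05)&(Z>.03),"jaw front")
blk=roi&(Z>.032)&(Z<.042)&~o&(P[...,1]>-.2)
rect(blk,"block")
roi[:]=0; roi[155:220,140:200]=1
rect(roi&(Z>.04)&(Z<.2),"carton all"); rect(roi&(Z>.065)&(Z<.082),"carton rim")
b=roi&(abs(hsv[...,0].astype(int)-110)<15)&(hsv[...,1]>120); rect(b,"blue")
n,l,s,c=cv2.connectedComponentsWithStats(b.astype(np.uint8))
for i in range(1,n): 
    if s[i,4]>5: print(s[i],np.median(P[l==i],0))
A=cv2.resize(im[155:220,135:205],None,fx=5,fy=5,interpolation=2);B=cv2.resize(im[160:205,250:345],None,fx=5,fy=5,interpolation=2)
C=np.zeros((560,800,3),np.uint8);C[:325,:350]=A;C[330:555,:475]=B
s=cv2.imread("pics/scene0.png"); C[:270,400:700]=cv2.resize(s[125:190,210:280],(300,270),interpolation=2);C[275:560,500:750]=cv2.resize(s[205:285,240:310],(250,285),interpolation=2)
cv2.imwrite("pics/c.png",C)
for m,nm in((roi,"c"),):
    for y in range(160,216,3): print(y,(Z[y,145:200:3]*1000).astype(int))
E
```

```text
f 354.9976842431956
table z 0.0012680596983185828
clamp plate+rails 1825 [ 502.3 -191. ] [331.4 155.2] 89.89
rails 543 [ 517.5 -168.5] [119.3 286.1] 0.01
block top/jaw front 183 [ 495.4 -199.1] [ 55.7 219.9] 3.42
orange 99 [ 499.8 -241.4] [39.8 19.4] 3.82
jaw plate 41 [ 500.2 -247.1] [39.8  8. ] 3.82
jaw front 48 [ 499.7 -237.9] [39.7 12.6] 5.16
block 63 [ 487.6 -119.2] [47.  59.8] 4.41
carton all 1213 [501.4 248.6] [192.2 141.2] 9.26
carton rim 485 [501.3 249.6] [189.8 142.2] 8.33
blue 303 [442.2 134.9] [344.8  65.3] 74.9
[178 183   9  12  91] [0.475 0.197 0.073]
[156 185  21  13 212] [0.465 0.255 0.073]
160 [-4 61 61 46 23 -1  2  1 -4  2  2  0 -2 -3 -2  6 -2  0  5]
163 [ 1 -2 -2  0  0 -2  1  0  1  1  3  2  0  0  3  4 -1 -2 -3]
166 [ 0  2  0  1  0 -2  4  2 -1  2  0  0  0  0  1  0  1  1  1]
169 [ 3  4 -2  5  0  1  2  1  0  0 -2  1 80 95 67  0  0 -1  1]
172 [ -3   0   0   1   3  81  95 103 110 119 126 133 132  23  75   6  -1   1
   4]
175 [  0 110 118 128 134 129  21   6   3   3   1   4   0   2  75  15   3  -2
   5]
178 [-3 -1 54 15  0  7  5  1  2  1  2  4  7  2 74 27 -2  0  0]
181 [ 5  0 65 27  2  0  8  3  6  3  5  3  4  3  5 35  2  0  0]
184 [ 2  1 62 30  3  5  4  1  5  4  7 73 69 71 27 40  1  0 -2]
187 [-1 -1 71 34 75 72 69 74 71 69 28 76 71 72 37 49  2  1  3]
190 [ 0  2 73 34 69 70 66 73 70 73 35  5 73 73 44 60  2  2  1]
193 [ 0 -2 78 44 75 70 75 68 73 72 44  7 73 74 49 63  3  4  0]
196 [  0   0  75  45  72  75  74  46  70  69  45   4 127 129   0  75   8   6
   1]
199 [  0  -4  71  49  10 128 129 130 126 125 122 121 120 118 117  76  18   0
   3]
202 [  3 127 123 124 120 120 116 114 115 106 106 105 101  99  93  74  24   0
   0]
205 [ -1   0 107 109 103 103 101 101  98  92  91  87  87  83  76  75  36  -1
   4]
208 [ 2  0  3 90 89 87 84 86 71 74 62 57 32 -1 -5  2  4 -4  0]
211 [ 2 -1  0 61 45 18 -1  1  0  0  0  0  0  2 -3  0  1  0  3]
214 [-4  1  2 -1 -1 -1  0  0  1  1  0  0 -2 -1  0 -2 -3  1  2]
```

View pics/c.png

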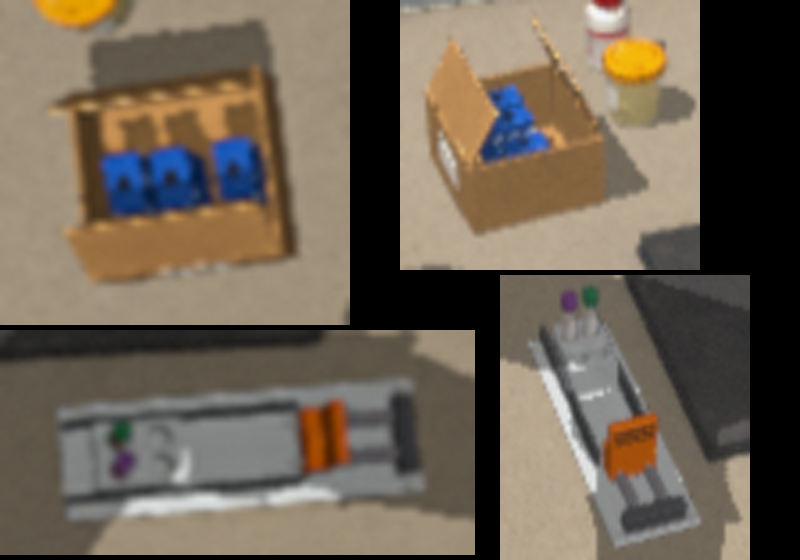

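The crops show both flaps leaning inward and three spacers at crop (125,185), (175,178) and (238,170), in the near half of the carton. The clamp is turned by about 5°. I refine this with a box-model fit to the cloud.

```bash
cat > fit.py <<'E'
from h import *
from scipy.optimize import least_squares
def sd(p,c,h):  # abs distance to box surface
    q=abs(p-c)-h; return abs(np.linalg.norm(np.maximum(q,0),axis=1)+np.minimum(q.max(1),0))
def loc(P,x,y,a):
    d=P-[x,y,0]; c,s=np.cos(a),np.sin(a); return np.stack([c*d[:,0]+s*d[:,1],-s*d[:,0]+c*d[:,1],d[:,2]],1)
B=lambda x0,x1,y0,y1,z0,z1:(np.array([x0+x1,y0+y1,z0+z1])/2,np.array([x1-x0,y1-y0,z1-z0])/2)
def clampboxes(yj,yb):
    m=1e-3; L=[(-40,40,-125,125,-9,6),(-29,-23,-100,125,0,26),(23,29,-100,125,0,26),(-22,22,yb,yb+60,6,42),
     (-22,22,yj-22,yj-12,6.5,76.5),(-20,20,yj-12,yj,6.5,40.5)]
    return [B(*[v*m for v in l]) for l in L]
def cartonboxes():
    m=1e-3; L=[(-62,62,-63,63,0,3),(-62,-59,-63,63,0,76),(59,62,-63,63,0,76),(-62,62,-63,-60,0,76),(-62,62,60,63,0,76)]
    return [B(*[v*m for v in l]) for l in L]
def res(P,bx,off=0): 
    d=np.array([sd(P,*b) for b in bx]+[abs(P[:,2]-off)]); return np.minimum(d.min(0),.02)
def spb(x,y): return (np.array([x,y,.038]),np.array([.02,.012,.035]))
E
python3 - <<'E'
from fit import *
np.set_printoptions(precision=1,suppress=True)
D={c:np.load(c+"0.npy").reshape(-1,3) for c in("top","scene")}
D["both"]=np.concatenate(list(D.values()))
for k,A in D.items():
    Q=A[(abs(A[:,0]-.495)<.075)&(abs(A[:,1]+.18)<.16)&(A[:,2]<.08)&(A[:,2]>-.01)]
    f=lambda v:res(loc(Q,v[0],v[1],v[2]),clampboxes(v[3],v[4]),v[5]*0)
    g=lambda v:f(np.r_[v[:2]*1e-3,v[2]/100,v[3:5],0])
    best=min((least_squares(g,[495+dx,-182+dy,8,-55,33],loss="soft_l1",f_scale=.003,diff_step=1e-3) for dx in(-4,4) for dy in(-8,0,8)),key=lambda r:r.cost)
    v=best.x; a=v[2]/100; print(k,len(Q),"clamp",v,"gap",v[4]-v[3],"cost",best.cost*1e6)
    Q2=A[(abs(A[:,0]-.475)<.085)&(abs(A[:,1]-.235)<.085)&(A[:,2]<.0775)&(A[:,2]>-.01)]
    def g2(v): return res(loc(Q2,v[0]*1e-3,v[1]*1e-3,v[2]/100),cartonboxes()+[spb(v[3]*1e-3,v[i]*1e-3) for i in(4,5,6)])
    best=min((least_squares(g2,[475,240+dy,a0,-10,-38,0,28],loss="soft_l1",f_scale=.003,diff_step=1e-3) for dy in(-6,0,6) for a0 in(6,15)),key=lambda r:r.cost)
    print("   carton",best.x,"cost",best.cost*1e6,len(Q2))
E
```

```text
top 3922 clamp [ 496.4 -199.4    9.   -32.5   55. ] gap 87.49921748343374 cost 20410.59571375811
   carton [467.1 236.7  13.9   1.  -38.1   2.6  33.2] cost 2465.2903219230934 1855
scene 3580 clamp [ 496.  -205.     6.6  -32.1   60.3] gap 92.47052338907804 cost 18561.72500759831
   carton [470.2 240.3  14.1  -1.8 -39.1   2.2  30.7] cost 2380.9636365153983 1429
both 7502 clamp [ 498.2 -203.5   10.3  -25.2   59. ] gap 84.15681764815307 cost 39321.679846807194
   carton [468.  238.4  13.9   0.2 -40.3   1.6  31.7] cost 5450.45913289874 3284
```

```bash
cat > plan.py <<'E'
from h import *
import json
def plan(wps,step=36,roll=.115):
    """wps: (x,y,z[m],xangle deg,grip,[step mm]) -> calls of <=5 rows"""
    s=bot.read_state(); p=np.array(s["position"])*1e3; R=np.array(s["tcp_rot"]); a=np.arctan2(R[1,0],R[0,0]); rows=[]
    print("from",p.round(1),"ang",round(np.degrees(a),2),"t",round(float(s["time_s"]),2))
    for w_ in wps:
        st=w_[5] if len(w_)>5 else step
        T=np.array(w_[:3])*1e3; A=np.radians(w_[3])
        n=max(1,int(np.ceil(max(np.linalg.norm(T-p)/st,abs(A-a)/roll))))
        for i in range(n):
            d=(T-p)/(n-i); c,s_=np.cos(a),np.sin(a)
            t=np.round([c*d[0]+s_*d[1],s_*d[0]-c*d[1],-d[2]],0 if n-i>1 else 1); r=round(-(A-a)/(n-i),3)
            p=p+[c*t[0]+s_*t[1],s_*t[0]-c*t[1],-t[2]]; a-=r
            rows.append({"xyz":t.tolist(),"roll":r,"grip":w_[4]})
    for i in range(0,len(rows),5): print(json.dumps(rows[i:i+5]))
    print(len(rows),"end",p.round(1),round(np.degrees(a),2))
def CW(x,y,cx=.4685,cy=.2385,a=.139): # carton frame -> world
    c,s=np.cos(a),np.sin(a); return cx+c*x-s*y, cy+s*x+c*y
E
python3 - <<'E'
from plan import *
plan([(.42,-.35,.22,66,0),(.47,-.1,.22,98,0),(*CW(0,0),.18,98,0)])
E
```

```text
from [ 234.6 -579.3  222.6] ang 22.05 t 1.4
[{"xyz": [29.0, -16.0, 0.0], "roll": -0.085, "grip": 0}, {"xyz": [30.0, -13.0, 0.0], "roll": -0.085, "grip": 0}, {"xyz": [31.0, -11.0, 0.0], "roll": -0.085, "grip": 0}, {"xyz": [32.0, -8.0, 0.0], "roll": -0.085, "grip": 0}, {"xyz": [32.0, -5.0, 1.0], "roll": -0.085, "grip": 0}]
[{"xyz": [33.0, -3.0, 0.0], "roll": -0.086, "grip": 0}, {"xyz": [33.0, -0.0, 1.0], "roll": -0.085, "grip": 0}, {"xyz": [32.0, 3.0, 0.0], "roll": -0.086, "grip": 0}, {"xyz": [32.1, 5.2, 0.6], "roll": -0.085, "grip": 0}, {"xyz": [31.0, -7.0, -0.0], "roll": -0.07, "grip": 0}]
[{"xyz": [32.0, -5.0, -0.0], "roll": -0.07, "grip": 0}, {"xyz": [32.0, -3.0, -0.0], "roll": -0.07, "grip": 0}, {"xyz": [32.0, -0.0, -0.0], "roll": -0.07, "grip": 0}, {"xyz": [32.0, 2.0, -0.0], "roll": -0.07, "grip": 0}, {"xyz": [31.0, 4.0, -0.0], "roll": -0.07, "grip": 0}]
[{"xyz": [31.0, 6.0, -0.0], "roll": -0.069, "grip": 0}, {"xyz": [30.5, 8.6, -0.0], "roll": -0.07, "grip": 0}, {"xyz": [34.0, 5.0, 4.0], "roll": 0.0, "grip": 0}, {"xyz": [33.0, 5.0, 4.0], "roll": 0.0, "grip": 0}, {"xyz": [34.0, 4.0, 4.0], "roll": 0.0, "grip": 0}]
[{"xyz": [33.0, 5.0, 4.0], "roll": 0.0, "grip": 0}, {"xyz": [34.0, 4.0, 4.0], "roll": 0.0, "grip": 0}, {"xyz": [33.0, 5.0, 4.0], "roll": 0.0, "grip": 0}, {"xyz": [34.0, 4.0, 4.0], "roll": 0.0, "grip": 0}, {"xyz": [33.0, 5.0, 4.0], "roll": 0.0, "grip": 0}]
[{"xyz": [34.0, 4.0, 4.0], "roll": 0.0, "grip": 0}, {"xyz": [33.4, 4.7, 4.0], "roll": 0.0, "grip": 0}]
27 end [468.5 238.5 180. ] 98.02
```

move_arm:
  increments:
    - {"xyz": [29,-16,0],"roll": -0.085,"grip": 0}
    - {"xyz": [30,-13,0],"roll": -0.085,"grip": 0}
    - {"xyz": [31,-11,0],"roll": -0.085,"grip": 0}
    - {"xyz": [32,-8,0],"roll": -0.085,"grip": 0}
    - {"xyz": [32,-5,1],"roll": -0.085,"grip": 0}

```text
time_s: 1.82
position: [0.3392, -0.4511, 0.2218]
tcp_rot: [[0.687, 0.727, 0.0], [0.727, -0.687, -0.0], [-0.0, 0.001, -1.0]]
force: [0.0, -0.7, 0.1]
opening: 0.705
grasp_force: 0.0
```

move_arm:
  increments:
    - {"xyz": [33,-3,0],"roll": -0.086,"grip": 0}
    - {"xyz": [33,0,1],"roll": -0.085,"grip": 0}
    - {"xyz": [32,3,0],"roll": -0.086,"grip": 0}
    - {"xyz": [32,5,0.6],"roll": -0.085,"grip": 0}
    - {"xyz": [31,-7,0],"roll": -0.07,"grip": 0}

```text
time_s: 2.23
position: [0.4288, -0.3189, 0.2203]
tcp_rot: [[0.338, 0.941, 0.003], [0.941, -0.338, -0.003], [-0.001, 0.004, -1.0]]
force: [-0.1, -0.6, 0.2]
opening: 0.323
grasp_force: 0.0
```

move_arm:
  increments:
    - {"xyz": [32,-5,0],"roll": -0.07,"grip": 0}
    - {"xyz": [32,-3,0],"roll": -0.07,"grip": 0}
    - {"xyz": [32,0,0],"roll": -0.07,"grip": 0}
    - {"xyz": [32,2,0],"roll": -0.07,"grip": 0}
    - {"xyz": [31,4,0],"roll": -0.07,"grip": 0}

```text
time_s: 2.65
position: [0.4576, -0.1605, 0.2202]
tcp_rot: [[-0.004, 1.0, 0.0], [1.0, 0.004, -0.0], [-0.0, 0.0, -1.0]]
force: [-0.2, 0.1, 0.3]
opening: 0.021
grasp_force: 0.0
```

move_arm:
  increments:
    - {"xyz": [31,6,0],"roll": -0.069,"grip": 0}
    - {"xyz": [30.5,8.6,0],"roll": -0.07,"grip": 0}
    - {"xyz": [34,5,4],"roll": 0,"grip": 0}
    - {"xyz": [33,5,4],"roll": 0,"grip": 0}
    - {"xyz": [34,4,4],"roll": 0,"grip": 0}

```text
time_s: 3.07
position: [0.47, 0.0033, 0.2081]
tcp_rot: [[-0.139, 0.99, 0.001], [0.99, 0.139, -0.0], [-0.0, 0.001, -1.0]]
force: [1.2, -0.2, 0.2]
opening: 0.007
grasp_force: 0.0
```

move_arm:
  increments:
    - {"xyz": [33,5,4],"roll": 0,"grip": 0}
    - {"xyz": [34,4,4],"roll": 0,"grip": 0}
    - {"xyz": [33,5,4],"roll": 0,"grip": 0}
    - {"xyz": [34,4,4],"roll": 0,"grip": 0}
    - {"xyz": [33,5,4],"roll": 0,"grip": 0}

```text
time_s: 3.48
position: [0.4688, 0.1723, 0.188]
tcp_rot: [[-0.14, 0.99, 0.0], [0.99, 0.14, 0.0], [0.0, 0.0, -1.0]]
force: [-0.6, -0.9, 0.3]
opening: 0.007
grasp_force: 0.0
```

move_arm:
  increments:
    - {"xyz": [34,4,4],"roll": 0,"grip": 0}
    - {"xyz": [33.4,4.7,4],"roll": 0,"grip": 0}
    - {"xyz": [0,0,0],"roll": 0,"grip": 0}

```text
time_s: 3.73
position: [0.468, 0.2436, 0.1796]
tcp_rot: [[-0.144, 0.99, 0.001], [0.99, 0.144, 0.003], [0.002, 0.001, -1.0]]
force: [0.4, 1.0, -0.2]
opening: 0.006
grasp_force: 0.0
```

move_arm:
  increments:
    - {"xyz": [-4,0,20],"roll": 0,"grip": 0}
    - {"xyz": [0,0,30],"roll": 0,"grip": 0}
    - {"xyz": [0,0,30],"roll": 0,"grip": 0}
    - {"xyz": [0,-20,0],"roll": 0,"grip": 0}
    - {"xyz": [0,-20,0],"roll": 0,"grip": 0}

```text
time_s: 4.15
position: [0.4294, 0.2282, 0.0978]
tcp_rot: [[-0.139, 0.99, -0.002], [0.99, 0.139, -0.001], [-0.001, -0.002, -1.0]]
force: [0.1, 0.5, 1.0]
opening: 0.004
grasp_force: 0.5
```

move_arm:
  increments:
    - {"xyz": [0,-20,0],"roll": 0,"grip": 0}
    - {"xyz": [0,-20,0],"roll": 0,"grip": 0}
    - {"xyz": [0,0,8],"roll": 0,"grip": 0}
    - {"xyz": [0,0,0],"roll": 0,"grip": 0}

```text
time_s: 4.48
position: [0.389, 0.2229, 0.0913]
tcp_rot: [[-0.14, 0.99, -0.001], [0.99, 0.14, -0.0], [-0.0, -0.001, -1.0]]
force: [0.5, -0.4, -0.7]
opening: 0.003
grasp_force: 0.0
```

move_arm:
  increments:
    - {"xyz": [0,25,0],"roll": 0,"grip": 0}
    - {"xyz": [0,25,0],"roll": 0,"grip": 0}
    - {"xyz": [0,25,0],"roll": 0,"grip": 0}
    - {"xyz": [0,20,0],"roll": 0,"grip": 0}
    - {"xyz": [0,20,0],"roll": 0,"grip": 0}

```text
time_s: 4.9
position: [0.5068, 0.2395, 0.092]
tcp_rot: [[-0.139, 0.99, 0.002], [0.99, 0.139, 0.0], [0.0, 0.002, -1.0]]
force: [-0.9, -0.7, 1.3]
opening: -0.001
grasp_force: 0.6
```

move_arm:
  increments:
    - {"xyz": [0,20,0],"roll": 0,"grip": 0}
    - {"xyz": [0,20,0],"roll": 0,"grip": 0}
    - {"xyz": [0,0,0],"roll": 0,"grip": 0}

```text
time_s: 5.15
position: [0.5493, 0.2452, 0.092]
tcp_rot: [[-0.138, 0.99, 0.007], [0.99, 0.138, 0.001], [0.0, 0.007, -1.0]]
force: [0.7, -0.5, 0.2]
opening: 0.003
grasp_force: 0.0
```

move_arm:
  increments:
    - {"xyz": [0,-30,0],"roll": 0,"grip": 60}
    - {"xyz": [0,-25,-30],"roll": 0,"grip": 60}
    - {"xyz": [-15,-20,-30],"roll": 0,"grip": 60}
    - {"xyz": [-24,0,-30],"roll": 0,"grip": 60}
    - {"xyz": [0,0,0],"roll": 0,"grip": 60}

```text
time_s: 5.57
position: [0.4769, 0.194, 0.1868]
tcp_rot: [[-0.139, 0.99, 0.01], [0.99, 0.139, 0.0], [-0.001, 0.01, -1.0]]
force: [0.5, 0.7, 0.2]
opening: 0.299
grasp_force: 0.0
```

```bash
python3 - <<'E'
from fit import *
np.set_printoptions(precision=1,suppress=True)
im,d,P=snap("top","t1"); im2,d2,P2=snap("scene","s1"); np.save("t1",P);np.save("s1",P2)
C=np.zeros((560,760,3),np.uint8)
C[:325,:350]=cv2.resize(im[155:220,135:205,::-1],(350,325)); C[:325,360:710]=cv2.resize(im2[115:195,200:286,::-1],(350,325))
C[330:555,:475]=cv2.resize(im[160:205,250:345,::-1],(475,225)); cv2.imwrite("pics/c1.png",C)
A=np.concatenate([P.reshape(-1,3),P2.reshape(-1,3)])
L=loc(A,.4685,.2385,.139)*1e3
for n,s in(("near",-1),("far",1)):
    m=(L[:,0]*s>64)&(L[:,0]*s<125)&(abs(L[:,1])<50)&(L[:,2]>72)&(L[:,2]<140); q=L[m]
    if len(q)>4: print(n,m.sum(),q[:,0].min(),q[:,0].max(),"ang",np.pi-np.median(np.arctan2(q[:,2]-77,abs(q[:,0])-60.5)))
E
```

```text
near 281 -114.34948936802455 -64.70831175499391 ang 2.712831697248185
far 271 64.3075975643739 115.23494805554502 ang 2.644846061886394
```

View pics/c1.png

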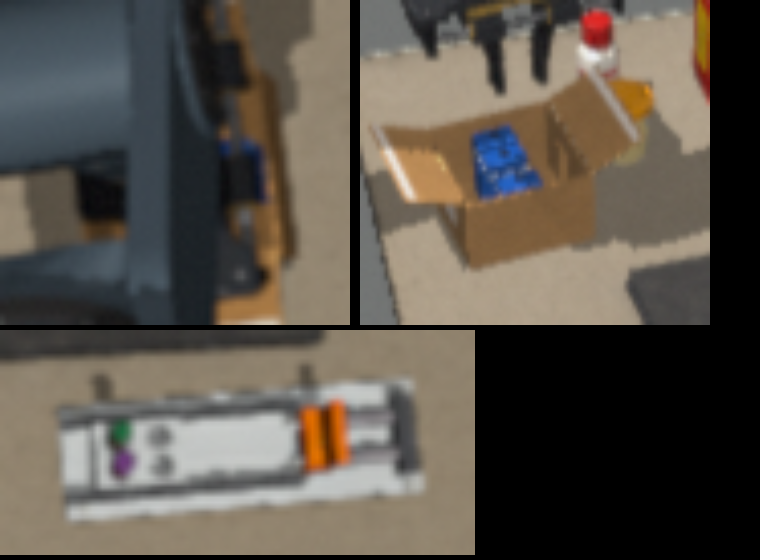

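Both flaps are now well back (measured at about 2.71 and 2.64 rad). The spacers sit at crop (500,160), and the clamp is evenly lit. Next I refine the clamp and the spacers.

```bash
python3 - <<'E'
from fit import *
np.set_printoptions(precision=1,suppress=True)
P=np.load("t1.npy");S=np.load("s1.npy"); A=np.concatenate([P.reshape(-1,3),S.reshape(-1,3)])
# spacers, scene only, carton refit
for k,X in(("scene",S.reshape(-1,3)),("all",np.concatenate([A,np.load("top0.npy").reshape(-1,3),np.load("scene0.npy").reshape(-1,3)]))):
    L=loc(X,.4685,.2385,.139); Q=X[(abs(L[:,0])<.075)&(abs(L[:,1])<.075)&(L[:,2]<.0765)&(L[:,2]>-.01)]
    g=lambda v: res(loc(Q,v[0]*1e-3,v[1]*1e-3,v[2]/100),cartonboxes()+[spb(v[i]*1e-3,v[i+1]*1e-3) for i in(3,5,7)])
    r=min((least_squares(g,[468+dx,238.5,14,0,-39,0,2,0,31.5+dy],loss="soft_l1",f_scale=.003,diff_step=1e-3) for dx in(-2,1) for dy in(-3,0)),key=lambda r:r.cost)
    print(k,r.x,r.cost*1e6,len(Q))
def pix2w(c,u,v,z):
    K,R,t=cam(c); r=R.T@np.linalg.inv(K)@[u,v,1]; o=-R.T@t; return o+r*(z-o[2])/r[2]
im=cv2.imread("pics/t1.png"); hsv=cv2.cvtColor(im,cv2.COLOR_BGR2HSV)
m=np.zeros(im.shape[:2],np.uint8); sub=hsv[163:203,254:343]; m[163:203,254:343]=((sub[...,1]<38)&(sub[...,2]>110))*255
m=cv2.morphologyEx(m,cv2.MORPH_CLOSE,np.ones((9,9)))
n,l,s,c=cv2.connectedComponentsWithStats(m); i=1+s[1:,4].argmax(); pts=cv2.findContours((l==i).astype(np.uint8),0,1)[0][0]
bx=cv2.boxPoints(cv2.minAreaRect(pts)); w4=np.array([pix2w("top",*b,.006) for b in bx])*1e3
print("plate",w4[:,:2],"c",w4.mean(0),[np.linalg.norm(w4[i]-w4[i-1]) for i in(0,1)])
A=A[(abs(A[:,0]-.495)<.075)&(abs(A[:,1]+.18)<.16)]
# per-feature: jaw/block by height & colour in top view
o=np.zeros(m.shape,bool);o[163:203,254:343]=((sub[...,0]<14)&(sub[...,1]>150)); Z=P[...,2]
print("orange",o.sum(),"plate",np.mean([pix2w("top",u,v,.0765) for v,u in np.argwhere(o&(Z>.062))],0)*1e3,"front",np.mean([pix2w("top",u,v,.0405) for v,u in np.argwhere(o&(Z>.03)&(Z<.055))],0)*1e3)
# cloud fit
Q=A[(A[:,2]>.012)&(A[:,2]<.08)]
best=None
for dx in(-3,3):
  for yb in(20,35,50):
    f=lambda v:np.array([sd(loc(Q,v[0]*1e-3,v[1]*1e-3,v[2]/100),*b) for b in clampboxes(v[3],v[4])]).min(0)
    r=least_squares(f,[495+dx,-190,9,-50,yb],loss="cauchy",f_scale=.003,diff_step=1e-3)
    if best is None or r.cost<best.cost: best=r
print(best.x,best.cost*1e6,len(Q))
v=best.x; LQ=loc(Q,v[0]*1e-3,v[1]*1e-3,v[2]/100)*1e3
for x0 in range(-36,40,4): 
    q=LQ[(abs(LQ[:,0]-x0)<2)&(LQ[:,1]>v[3]+5)&(LQ[:,1]<v[4]-5)]; print(x0,len(q),q[:,2].mean() if len(q) else 0,end=" | ")
print()
for y0 in range(-130,150,6):
    q=LQ[(abs(LQ[:,1]-y0)<3)&(abs(LQ[:,0])<18)]; print(y0,len(q),np.median(q[:,2]).round() if len(q) else 0,end=" | ")
E
```

```text
scene [470.1 240.2  14.   -2.4 -43.2  -1.2   3.4  -1.1  34.4] 2053.3753733120216 1341
all [470.  239.   14.1  -2.  -40.9  -1.5   1.8  -1.1  32.1] 6916.805314831171 4401
plate [[ 527.2  -61.6]
 [ 548.9 -314.5]
 [ 465.7 -319.4]
 [ 444.6  -68.3]] c [ 496.6 -191.     6. ] [np.float64(82.86364270657293), np.float64(253.84973558190933)]
orange 51 plate [ 498.5 -247.3   76.5] front [ 500.7 -238.7   40.5]
[ 498.7 -205.2    9.1  -30.8   60.3] 13118.009624307653 1822
-36 0 0 | -32 23 21.489305238906255 | -28 63 24.612240823889405 | -24 20 25.31341780717645 | -20 0 0 | -16 3 18.79642583648216 | -12 1 12.751887846206388 | -8 0 0 | -4 1 12.069100602297487 | 0 2 22.910308933303572 | 4 0 0 | 8 2 18.186788080922717 | 12 3 17.525493487982303 | 16 2 12.79462314237363 | 20 21 21.608079058828462 | 24 53 25.526835331243962 | 28 11 27.184241645768314 | 32 1 12.374918165451637 | 36 0 0 | 
-130 0 0 | -124 0 0 | -118 0 0 | -112 0 0 | -106 14 25.0 | -100 58 25.0 | -94 42 26.0 | -88 16 24.0 | -82 17 21.0 | -76 20 21.0 | -70 20 21.0 | -64 18 21.0 | -58 10 20.0 | -52 12 22.0 | -46 124 51.0 | -40 85 61.0 | -34 29 42.0 | -28 31 37.0 | -22 4 18.0 | -16 0 0 | -10 0 0 | -4 1 13.0 | 2 1 13.0 | 8 0 0 | 14 0 0 | 20 1 13.0 | 26 0 0 | 32 0 0 | 38 1 13.0 | 44 0 0 | 50 2 12.0 | 56 24 40.0 | 62 81 36.0 | 68 32 30.0 | 74 21 20.0 | 80 33 40.0 | 86 46 41.0 | 92 24 43.0 | 98 49 57.0 | 104 38 53.0 | 110 26 43.0 | 116 19 43.0 | 122 3 40.0 | 128 0 0 | 134 0 0 | 140 0 0 | 146 0 0 |
```

```bash
sed -i 's/cx=.4685,cy=.2385,a=.139/cx=.470,cy=.239,a=.141/' plan.py; cat >> plan.py <<'E'
def KW(x,y,cx=.4960,cy=-.191,a=.087): return CW(x,y,cx,cy,a)   # clamp frame -> world
E
python3 - <<'E'
from plan import *
q=CW(-.0015,-.041)
plan([(*q,.12,98.05,66,30),(*q,.046,98.05,66,25)])
E
```

```text
from [475.5 195.4 183.4] ang 97.93 t 5.67
[{"xyz": [1.0, -0.0, 21.0], "roll": -0.001, "grip": 66}, {"xyz": [1.0, -0.0, 21.0], "roll": -0.001, "grip": 66}, {"xyz": [0.9, -0.8, 21.4], "roll": -0.0, "grip": 66}, {"xyz": [0.0, -0.0, 25.0], "roll": -0.0, "grip": 66}, {"xyz": [0.0, -0.0, 25.0], "roll": -0.0, "grip": 66}]
[{"xyz": [0.0, -0.0, 24.0], "roll": -0.0, "grip": 66}]
6 end [474.3 198.2  46. ] 98.04
```

move_arm:
  increments:
    - {"xyz": [1,0,21],"roll": 0,"grip": 66}
    - {"xyz": [1,0,21],"roll": 0,"grip": 66}
    - {"xyz": [1,-1,21],"roll": 0,"grip": 66}
    - {"xyz": [0,0,25],"roll": 0,"grip": 66}
    - {"xyz": [0,0,25],"roll": 0,"grip": 66}

```text
time_s: 6.08
position: [0.4723, 0.1991, 0.0668]
tcp_rot: [[-0.14, 0.99, -0.001], [0.99, 0.14, -0.0], [0.0, -0.001, -1.0]]
force: [0.0, 0.5, 0.5]
opening: 0.649
grasp_force: 0.0
```

move_arm:
  increments:
    - {"xyz": [0,0,24],"roll": 0,"grip": 66}
    - {"xyz": [0,0,0],"roll": 0,"grip": 66}
    - {"xyz": [0,0,0],"roll": 0,"grip": 0}
    - {"xyz": [0,0,0],"roll": 0,"grip": 0}
    - {"xyz": [0,0,0],"roll": 0,"grip": 0}

```text
time_s: 6.5
position: [0.4737, 0.1991, 0.0459]
tcp_rot: [[-0.14, 0.99, 0.002], [0.99, 0.14, 0.0], [0.0, 0.002, -1.0]]
force: [-0.4, -0.2, 0.2]
opening: 0.508
grasp_force: 0.0
```

move_arm:
  increments:
    - {"xyz": [0,0,0],"roll": 0,"grip": 0}
    - {"xyz": [0,0,0],"roll": 0,"grip": 0}

```text
time_s: 6.67
position: [0.4738, 0.199, 0.0462]
tcp_rot: [[-0.14, 0.99, 0.003], [0.99, 0.14, 0.001], [0.0, 0.003, -1.0]]
force: [0.1, -0.9, 2.4]
opening: 0.459
grasp_force: 30.0
```

```bash
python3 - <<'E'
from plan import *
q=KW(0,.024); s=bot.read_state(); p=s["position"]
plan([(p[0],p[1],.13,98.05,0,30),(p[0],p[1]-.04,.19,98.05,0,32),(*KW(0,.03),.19,94.98,0),(*q,.10,94.98,0,30)])
E
```

```text
from [473.8 199.   46.2] ang 98.02 t 6.67
[{"xyz": [0.0, 0.0, -28.0], "roll": -0.0, "grip": 0}, {"xyz": [0.0, 0.0, -28.0], "roll": -0.0, "grip": 0}, {"xyz": [0.0, 0.0, -27.8], "roll": -0.0, "grip": 0}, {"xyz": [-13.0, -2.0, -20.0], "roll": -0.0, "grip": 0}, {"xyz": [-13.0, -2.0, -20.0], "roll": -0.0, "grip": 0}]
[{"xyz": [-13.6, -1.6, -20.0], "roll": -0.0, "grip": 0}, {"xyz": [-36.0, -3.0, -0.0], "roll": 0.006, "grip": 0}, {"xyz": [-35.0, -3.0, -0.0], "roll": 0.006, "grip": 0}, {"xyz": [-36.0, -2.0, -0.0], "roll": 0.006, "grip": 0}, {"xyz": [-36.0, -2.0, -0.0], "roll": 0.006, "grip": 0}]
[{"xyz": [-35.0, -2.0, -0.0], "roll": 0.006, "grip": 0}, {"xyz": [-36.0, -2.0, -0.0], "roll": 0.006, "grip": 0}, {"xyz": [-35.0, -1.0, -0.0], "roll": 0.006, "grip": 0}, {"xyz": [-36.0, -1.0, -0.0], "roll": 0.006, "grip": 0}, {"xyz": [-35.2, -1.6, -0.0], "roll": 0.005, "grip": 0}]
[{"xyz": [-1.0, 0.0, 22.0], "roll": 0.0, "grip": 0}, {"xyz": [-2.0, 0.0, 23.0], "roll": 0.0, "grip": 0}, {"xyz": [-1.0, 0.0, 22.0], "roll": 0.0, "grip": 0}, {"xyz": [-2.0, 0.0, 23.0], "roll": 0.0, "grip": 0}]
19 end [ 493.9 -167.1  100. ] 94.99
```

move_arm:
  increments:
    - {"xyz": [0,0,-28],"roll": 0,"grip": 0}
    - {"xyz": [0,0,-28],"roll": 0,"grip": 0}
    - {"xyz": [0,0,-28],"roll": 0,"grip": 0}
    - {"xyz": [-13,-2,-20],"roll": 0,"grip": 0}
    - {"xyz": [-13,-2,-20],"roll": 0,"grip": 0}

```text
time_s: 7.08
position: [0.4727, 0.1726, 0.1712]
tcp_rot: [[-0.141, 0.99, 0.003], [0.99, 0.141, 0.0], [0.0, 0.003, -1.0]]
force: [-0.2, 0.3, -1.0]
opening: 0.454
grasp_force: 30.0
```

move_arm:
  increments:
    - {"xyz": [-13.5,-1.5,-20],"roll": 0,"grip": 0}
    - {"xyz": [-36,-3,0],"roll": 0.006,"grip": 0}
    - {"xyz": [-35,-3,0],"roll": 0.006,"grip": 0}
    - {"xyz": [-36,-2,0],"roll": 0.006,"grip": 0}
    - {"xyz": [-36,-2,0],"roll": 0.006,"grip": 0}

```text
time_s: 7.5
position: [0.4814, 0.0144, 0.19]
tcp_rot: [[-0.116, 0.993, 0.002], [0.993, 0.116, -0.0], [-0.001, 0.002, -1.0]]
force: [0.8, -0.5, -1.8]
opening: 0.457
grasp_force: 30.0
```

move_arm:
  increments:
    - {"xyz": [-35,-2,0],"roll": 0.006,"grip": 0}
    - {"xyz": [-36,-2,0],"roll": 0.006,"grip": 0}
    - {"xyz": [-35,-1,0],"roll": 0.006,"grip": 0}
    - {"xyz": [-36,-1,0],"roll": 0.006,"grip": 0}
    - {"xyz": [-35,-1.5,0],"roll": 0.005,"grip": 0}

```text
time_s: 7.92
position: [0.4924, -0.1629, 0.1898]
tcp_rot: [[-0.086, 0.996, 0.001], [0.996, 0.086, -0.001], [-0.001, 0.001, -1.0]]
force: [1.0, 0.5, -0.3]
opening: 0.458
grasp_force: 30.0
```

move_arm:
  increments:
    - {"xyz": [-1,0,22],"roll": 0,"grip": 0}
    - {"xyz": [-2,0,23],"roll": 0,"grip": 0}
    - {"xyz": [-1,0,22],"roll": 0,"grip": 0}
    - {"xyz": [-2,0,23],"roll": 0,"grip": 0}
    - {"xyz": [0,0,0],"roll": 0,"grip": 0}

```text
time_s: 8.33
position: [0.4906, -0.1662, 0.0961]
tcp_rot: [[-0.086, 0.996, -0.006], [0.996, 0.086, 0.004], [0.004, -0.006, -1.0]]
force: [-1.0, 1.3, -0.5]
opening: 0.46
grasp_force: 30.0
```

```bash
python3 - <<'E'
from plan import *
im,d,P=snap("scene","s2"); np.save("s2",P)
im0,d0,P0=snap("top","t2")
C=np.zeros((600,800,3),np.uint8); C[:,:400]=cv2.resize(im[180:285,225:295,::-1],(400,600),interpolation=2); C[:300,400:]=cv2.resize(im0[155:212,250:340,::-1],(400,300),interpolation=2); cv2.imwrite("pics/c2.png",C)
s=bot.read_state(); print(s["position"],s["force"],np.array(s["tcp_rot"]).round(3).tolist())
E
```

```text
[ 0.49269938 -0.16684791  0.09907981] [ 0.49075216 -0.23741214 -0.41774793] [[-0.087, 0.996, -0.001], [0.996, 0.087, 0.001], [0.001, -0.001, -1.0]]
```

View pics/c2.png

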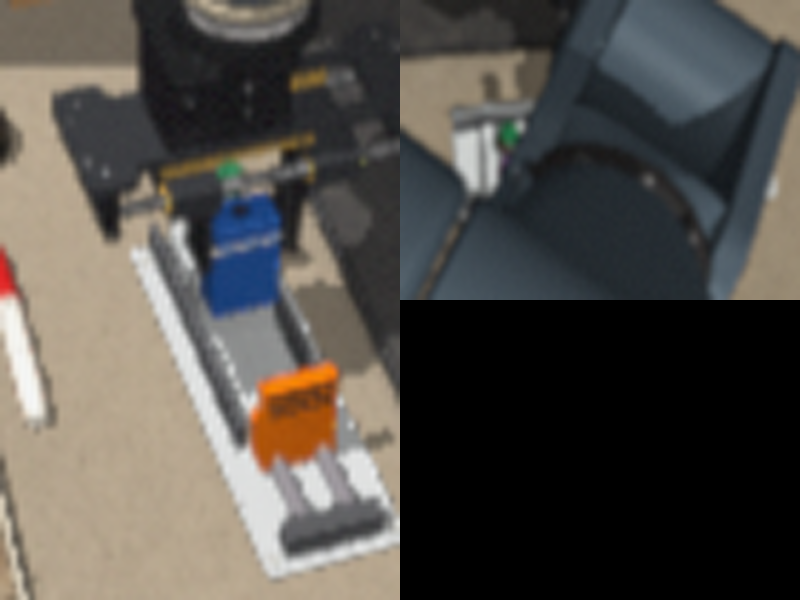

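The crop shows the blue spacer at (240,250) hanging above the channel. It is square and roughly centred between the rails, with the jaw at (295,410). I lower it.

move_arm:
  increments:
    - {"xyz": [0,1,14],"roll": 0,"grip": 0}
    - {"xyz": [0,0,12],"roll": 0,"grip": 0}
    - {"xyz": [0,0,10],"roll": 0,"grip": 0}
    - {"xyz": [0,0,5],"roll": 0,"grip": 0}
    - {"xyz": [0,0,0],"roll": 0,"grip": 0}

```text
time_s: 8.85
position: [0.4941, -0.1668, 0.058]
tcp_rot: [[-0.087, 0.996, -0.0], [0.996, 0.087, 0.0], [0.0, -0.0, -1.0]]
force: [-0.2, 0.1, -1.6]
opening: 0.457
grasp_force: 30.0
```

move_arm:
  increments:
    - {"xyz": [0,0,4],"roll": 0,"grip": 0}
    - {"xyz": [0,0,2],"roll": 0,"grip": 0}
    - {"xyz": [0,0,1],"roll": 0,"grip": 0}
    - {"xyz": [0,0,0],"roll": 0,"grip": 0}

```text
time_s: 9.18
position: [0.4941, -0.167, 0.051]
tcp_rot: [[-0.087, 0.996, 0.0], [0.996, 0.087, -0.0], [-0.0, 0.0, -1.0]]
force: [0.1, -0.2, 0.1]
opening: 0.455
grasp_force: 30.0
```

move_arm:
  increments:
    - {"xyz": [2,0,1],"roll": 0,"grip": 0}
    - {"xyz": [2,0,0],"roll": 0,"grip": 0}
    - {"xyz": [0,0,0],"roll": 0,"grip": 0}

```text
time_s: 9.43
position: [0.4935, -0.1624, 0.05]
tcp_rot: [[-0.087, 0.996, -0.0], [0.996, 0.087, 0.0], [0.0, -0.0, -1.0]]
force: [-0.4, -0.6, -1.4]
opening: 0.457
grasp_force: 30.0
```

move_arm:
  increments:
    - {"xyz": [2,0,0],"roll": 0,"grip": 0}
    - {"xyz": [0,0,0],"roll": 0,"grip": 0}

```text
time_s: 9.6
position: [0.4937, -0.1609, 0.0501]
tcp_rot: [[-0.087, 0.996, 0.0], [0.996, 0.087, -0.0], [-0.0, 0.0, -1.0]]
force: [1.4, -0.6, 0.3]
opening: 0.452
grasp_force: 30.0
```

move_arm:
  increments:
    - {"xyz": [1.5,0,0],"roll": 0,"grip": 0}
    - {"xyz": [0,0,0],"roll": 0,"grip": 0}

```text
time_s: 9.77
position: [0.4938, -0.1608, 0.0501]
tcp_rot: [[-0.088, 0.996, 0.001], [0.996, 0.088, -0.003], [-0.003, 0.001, -1.0]]
force: [-2.3, -4.7, -1.3]
opening: 0.458
grasp_force: 30.0
```

move_arm:
  increments:
    - {"xyz": [1.5,0,0],"roll": 0,"grip": 0}
    - {"xyz": [0,0,0],"roll": 0,"grip": 0}

```text
time_s: 9.93
position: [0.4939, -0.1606, 0.0502]
tcp_rot: [[-0.089, 0.996, 0.001], [0.996, 0.089, -0.005], [-0.005, 0.001, -1.0]]
force: [-2.8, -9.0, -1.2]
opening: 0.458
grasp_force: 30.0
```

move_arm:
  increments:
    - {"xyz": [-2,0,1],"roll": 0,"grip": 0}
    - {"xyz": [-0.5,0,0.5],"roll": 0,"grip": 0}
    - {"xyz": [0,0,0],"roll": 0,"grip": 62}
    - {"xyz": [0,0,0],"roll": 0,"grip": 62}
    - {"xyz": [0,0,-2],"roll": 0,"grip": 62}

```text
time_s: 10.35
position: [0.4931, -0.16, 0.0502]
tcp_rot: [[-0.087, 0.996, -0.001], [0.996, 0.087, 0.001], [0.001, -0.001, -1.0]]
force: [-0.5, -0.6, 0.1]
opening: 0.581
grasp_force: 0.0
```

move_arm:
  increments:
    - {"xyz": [0,0,-12],"roll": 0,"grip": 66}
    - {"xyz": [0,0,-30],"roll": 0,"grip": 66}
    - {"xyz": [0,0,-35],"roll": 0,"grip": 66}
    - {"xyz": [0,0,-35],"roll": 0,"grip": 66}
    - {"xyz": [0,0,-26],"roll": 0,"grip": 66}

```text
time_s: 10.77
position: [0.4939, -0.1603, 0.1909]
tcp_rot: [[-0.087, 0.996, 0.002], [0.996, 0.087, -0.001], [-0.001, 0.002, -1.0]]
force: [-0.3, -1.1, 1.2]
opening: 0.658
grasp_force: 0.0
```

```bash
python3 - <<'E'
from fit import *
from plan import *
np.set_printoptions(precision=1,suppress=True)
im,d,S=snap("scene","s3")
X=S.reshape(-1,3)
# spacer in channel
L=loc(X,.496,-.191,.087)*1e3; q=L[(abs(L[:,0])<24)&(L[:,1]>-10)&(L[:,1]<50)&(L[:,2]>48)&(L[:,2]<85)]
t=q[q[:,2]>70]; print("sp1 top",len(t),t.mean(0) if len(t) else 0,t.min(0) if len(t) else 0,t.max(0) if len(t) else 0)
L=loc(X,.47,.239,.141); Q=X[(abs(L[:,0])<.075)&(abs(L[:,1])<.075)&(L[:,2]<.0765)&(L[:,2]>-.01)]
g=lambda v: res(loc(Q,.470,.239,.141),cartonboxes()+[spb(v[i]*1e-3,v[i+1]*1e-3) for i in(0,2)])
r=least_squares(g,[-1,2,-1,32],loss="soft_l1",f_scale=.003,diff_step=1e-3); print(r.x)
q=CW(-.0015,.0018); 
plan([(*CW(0,-.05),.20,98.05,66),(*q,.14,98.05,66,30),(*q,.046,98.05,66,24)])
E
```

```text
sp1 top 82 [-1.6 30.9 76. ] [-21.2  16.9  70.2] [18.9 44.8 83.9]
[-2.3  4.8 -0.9 34.7]
from [ 496.7 -161.7  195.3] ang 95.01 t 10.82
[{"xyz": [35.0, 1.0, -0.0], "roll": -0.005, "grip": 66}, {"xyz": [35.0, 1.0, -1.0], "roll": -0.005, "grip": 66}, {"xyz": [35.0, 2.0, -0.0], "roll": -0.005, "grip": 66}, {"xyz": [35.0, 2.0, -1.0], "roll": -0.005, "grip": 66}, {"xyz": [35.0, 2.0, -0.0], "roll": -0.005, "grip": 66}]
[{"xyz": [35.0, 2.0, -1.0], "roll": -0.006, "grip": 66}, {"xyz": [35.0, 2.0, -0.0], "roll": -0.005, "grip": 66}, {"xyz": [35.0, 2.0, -1.0], "roll": -0.006, "grip": 66}, {"xyz": [36.0, 3.0, -0.0], "roll": -0.005, "grip": 66}, {"xyz": [35.2, 2.3, -0.7], "roll": -0.006, "grip": 66}]
[{"xyz": [17.0, -1.0, 20.0], "roll": 0.0, "grip": 66}, {"xyz": [17.0, -0.0, 20.0], "roll": 0.0, "grip": 66}, {"xyz": [17.8, -0.5, 20.0], "roll": 0.0, "grip": 66}, {"xyz": [0.0, -0.0, 23.0], "roll": 0.0, "grip": 66}, {"xyz": [0.0, -0.0, 24.0], "roll": 0.0, "grip": 66}]
[{"xyz": [0.0, -0.0, 23.0], "roll": 0.0, "grip": 66}, {"xyz": [0.0, -0.0, 24.0], "roll": 0.0, "grip": 66}]
17 end [468.3 240.6  46. ] 98.05
```

move_arm:
  increments:
    - {"xyz": [35,1,-2],"roll": -0.005,"grip": 66}
    - {"xyz": [35,1,-2],"roll": -0.005,"grip": 66}
    - {"xyz": [35,2,-2],"roll": -0.005,"grip": 66}
    - {"xyz": [35,2,-1],"roll": -0.005,"grip": 66}
    - {"xyz": [35,2,0],"roll": -0.005,"grip": 66}

```text
time_s: 11.23
position: [0.484, 0.0162, 0.1955]
tcp_rot: [[-0.111, 0.994, 0.0], [0.994, 0.111, 0.0], [0.0, 0.0, -1.0]]
force: [0.5, 0.1, 1.0]
opening: 0.658
grasp_force: 0.0
```

move_arm:
  increments:
    - {"xyz": [35,2,-1],"roll": -0.006,"grip": 66}
    - {"xyz": [35,2,0],"roll": -0.005,"grip": 66}
    - {"xyz": [35,2,-1],"roll": -0.006,"grip": 66}
    - {"xyz": [36,3,0],"roll": -0.005,"grip": 66}
    - {"xyz": [35,2.5,-1],"roll": -0.006,"grip": 66}

```text
time_s: 11.65
position: [0.4734, 0.1925, 0.1981]
tcp_rot: [[-0.14, 0.99, -0.001], [0.99, 0.14, 0.0], [0.0, -0.001, -1.0]]
force: [-0.3, 0.0, 0.5]
opening: 0.662
grasp_force: 0.0
```

move_arm:
  increments:
    - {"xyz": [17,1,15],"roll": 0,"grip": 66}
    - {"xyz": [17,1,15],"roll": 0,"grip": 66}
    - {"xyz": [18,1,15],"roll": 0,"grip": 66}
    - {"xyz": [0,0,0],"roll": 0,"grip": 66}
    - {"xyz": [0,0,0],"roll": 0,"grip": 66}

```text
time_s: 12.07
position: [0.4687, 0.2429, 0.1525]
tcp_rot: [[-0.142, 0.99, -0.003], [0.99, 0.142, -0.001], [-0.001, -0.003, -1.0]]
force: [0.5, -0.7, -0.1]
opening: 0.66
grasp_force: 0.0
```

```bash
python3 - <<'E'
from plan import *
plan([(*CW(-.0018,.003),.046,98.05,66,22)])
E
```

```text
from [468.7 242.9 152.5] ang 98.16 t 12.07
[{"xyz": [-0.0, -0.0, 21.0], "roll": 0.0, "grip": 66}, {"xyz": [-0.0, -0.0, 21.0], "roll": 0.0, "grip": 66}, {"xyz": [-0.0, -0.0, 21.0], "roll": 0.001, "grip": 66}, {"xyz": [-1.0, -1.0, 22.0], "roll": 0.0, "grip": 66}, {"xyz": [-0.1, -0.1, 21.5], "roll": 0.001, "grip": 66}]
5 end [467.8 241.7  46. ] 98.05
```

move_arm:
  increments:
    - {"xyz": [0,0,21],"roll": 0,"grip": 66}
    - {"xyz": [0,0,21],"roll": 0,"grip": 66}
    - {"xyz": [0,0,21],"roll": 0.001,"grip": 66}
    - {"xyz": [-1,-1,22],"roll": 0,"grip": 66}
    - {"xyz": [0,0,21.5],"roll": 0.001,"grip": 66}

```text
time_s: 12.48
position: [0.47, 0.2403, 0.0471]
tcp_rot: [[-0.136, 0.991, 0.002], [0.991, 0.136, 0.0], [-0.0, 0.002, -1.0]]
force: [0.5, -0.4, 0.3]
opening: 0.663
grasp_force: 0.0
```

move_arm:
  increments:
    - {"xyz": [0,0,0],"roll": 0,"grip": 66}
    - {"xyz": [0,0,0],"roll": 0,"grip": 0}
    - {"xyz": [0,0,0],"roll": 0,"grip": 0}
    - {"xyz": [0,0,0],"roll": 0,"grip": 0}
    - {"xyz": [0,0,0],"roll": 0,"grip": 0}

```text
time_s: 12.9
position: [0.4703, 0.2415, 0.0485]
tcp_rot: [[-0.137, 0.991, 0.003], [0.991, 0.137, 0.001], [0.0, 0.003, -1.0]]
force: [0.2, -1.1, 3.3]
opening: 0.457
grasp_force: 29.8
```

move_arm:
  increments:
    - {"xyz": [0,0,0],"roll": 0,"grip": 0}
    - {"xyz": [0,0,0],"roll": 0,"grip": 0}

```text
time_s: 13.07
position: [0.4703, 0.2415, 0.0485]
tcp_rot: [[-0.138, 0.99, 0.003], [0.99, 0.138, 0.001], [0.0, 0.003, -1.0]]
force: [-0.4, -1.5, 7.9]
opening: 0.461
grasp_force: 29.8
```

```bash
python3 - <<'E'
from plan import *
s=bot.read_state(); p=s["position"]
k=lambda yw:(.496-.087*(yw+.191),yw)
plan([(p[0],p[1],.13,98.05,0,30),(p[0],p[1]-.04,.19,98.05,0,32),(*k(-.185),.19,95,0),(*k(-.190),.14,95,0,25)])
E
```

```text
from [470.3 241.5  48.5] ang 97.92 t 13.07
[{"xyz": [0.0, 0.0, -27.0], "roll": -0.001, "grip": 0}, {"xyz": [0.0, 0.0, -27.0], "roll": -0.001, "grip": 0}, {"xyz": [0.0, 0.0, -27.5], "roll": -0.0, "grip": 0}, {"xyz": [-13.0, -2.0, -20.0], "roll": -0.0, "grip": 0}, {"xyz": [-13.0, -2.0, -20.0], "roll": -0.0, "grip": 0}]
[{"xyz": [-13.6, -1.6, -20.0], "roll": -0.0, "grip": 0}, {"xyz": [-35.0, -3.0, -0.0], "roll": 0.005, "grip": 0}, {"xyz": [-35.0, -2.0, -0.0], "roll": 0.005, "grip": 0}, {"xyz": [-35.0, -2.0, -0.0], "roll": 0.005, "grip": 0}, {"xyz": [-35.0, -2.0, -0.0], "roll": 0.005, "grip": 0}]
[{"xyz": [-35.0, -2.0, -0.0], "roll": 0.005, "grip": 0}, {"xyz": [-35.0, -2.0, -0.0], "roll": 0.005, "grip": 0}, {"xyz": [-35.0, -2.0, -0.0], "roll": 0.005, "grip": 0}, {"xyz": [-35.0, -1.0, -0.0], "roll": 0.005, "grip": 0}, {"xyz": [-36.0, -1.0, -0.0], "roll": 0.004, "grip": 0}]
[{"xyz": [-35.0, -1.0, -0.0], "roll": 0.005, "grip": 0}, {"xyz": [-35.8, -1.5, -0.0], "roll": 0.004, "grip": 0}, {"xyz": [-2.0, 0.0, 17.0], "roll": 0.0, "grip": 0}, {"xyz": [-2.0, 0.0, 16.0], "roll": 0.0, "grip": 0}, {"xyz": [-1.1, 0.0, 17.0], "roll": 0.0, "grip": 0}]
20 end [ 495.9 -190.   140. ] 95.0
```

move_arm:
  increments:
    - {"xyz": [0,0,-27],"roll": -0.001,"grip": 0}
    - {"xyz": [0,0,-27],"roll": -0.001,"grip": 0}
    - {"xyz": [0,0,-29],"roll": 0,"grip": 0}
    - {"xyz": [-13,-2,-20],"roll": 0,"grip": 0}
    - {"xyz": [-13,-2,-20],"roll": 0,"grip": 0}

```text
time_s: 13.48
position: [0.4689, 0.2154, 0.1719]
tcp_rot: [[-0.141, 0.99, 0.002], [0.99, 0.141, 0.0], [0.0, 0.002, -1.0]]
force: [1.1, -1.1, -0.7]
opening: 0.46
grasp_force: 29.8
```

move_arm:
  increments:
    - {"xyz": [-13.5,-1.5,-20],"roll": 0,"grip": 0}
    - {"xyz": [-35,-3,0],"roll": 0.005,"grip": 0}
    - {"xyz": [-35,-2,0],"roll": 0.005,"grip": 0}
    - {"xyz": [-35,-2,0],"roll": 0.005,"grip": 0}
    - {"xyz": [-35,-2,0],"roll": 0.005,"grip": 0}

```text
time_s: 13.9
position: [0.4786, 0.0603, 0.1907]
tcp_rot: [[-0.121, 0.993, 0.001], [0.993, 0.121, -0.0], [-0.0, 0.001, -1.0]]
force: [0.9, -0.2, -0.7]
opening: 0.463
grasp_force: 29.8
```

move_arm:
  increments:
    - {"xyz": [-35,-2,0],"roll": 0.005,"grip": 0}
    - {"xyz": [-35,-2,0],"roll": 0.005,"grip": 0}
    - {"xyz": [-35,-2,0],"roll": 0.005,"grip": 0}
    - {"xyz": [-35,-1,0],"roll": 0.005,"grip": 0}
    - {"xyz": [-36,-1,0],"roll": 0.004,"grip": 0}

```text
time_s: 14.32
position: [0.4898, -0.1157, 0.1903]
tcp_rot: [[-0.096, 0.995, 0.0], [0.995, 0.096, 0.0], [0.0, 0.0, -1.0]]
force: [1.5, -0.1, -0.6]
opening: 0.461
grasp_force: 29.8
```

move_arm:
  increments:
    - {"xyz": [-35,-1,0],"roll": 0.005,"grip": 0}
    - {"xyz": [-36,-1.5,0],"roll": 0.004,"grip": 0}
    - {"xyz": [-2,0,17],"roll": 0,"grip": 0}
    - {"xyz": [-2,0,16],"roll": 0,"grip": 0}
    - {"xyz": [-1,0,17],"roll": 0,"grip": 0}

```text
time_s: 14.73
position: [0.4949, -0.1915, 0.14]
tcp_rot: [[-0.085, 0.996, 0.002], [0.996, 0.085, -0.001], [-0.001, 0.001, -1.0]]
force: [0.3, -0.3, -1.0]
opening: 0.457
grasp_force: 29.8
```

move_arm:
  increments:
    - {"xyz": [0,0,0],"roll": 0,"grip": 0}
    - {"xyz": [0,0,0],"roll": 0,"grip": 0}

```text
time_s: 14.9
position: [0.4941, -0.1898, 0.1396]
tcp_rot: [[-0.087, 0.996, -0.002], [0.996, 0.087, 0.001], [0.001, -0.002, -1.0]]
force: [0.3, 0.4, -0.4]
opening: 0.466
grasp_force: 29.8
```

```bash
python3 - <<'E'
from fit import *
np.set_printoptions(precision=3,suppress=True)
im,d,S=snap("scene","s4"); s=bot.read_state(); p=np.array(s["position"]); print(p,s["force"],np.array(s["tcp_rot"])[:,0])
hsv=cv2.cvtColor(np.ascontiguousarray(im[:,:,::-1]),cv2.COLOR_BGR2HSV); b=(abs(hsv[...,0].astype(int)-112)<16)&(hsv[...,1]>120)
L=loc(S.reshape(-1,3),p[0],p[1],.087).reshape(S.shape)*1e3
m=b&(abs(L[...,0])<30)&(abs(L[...,1])<25)&(L[...,2]>80); q=L[m]
print(len(q),"z range rel tcp",np.percentile(q[:,2],[2,98])-p[2]*1e3,"x",np.percentile(q[:,0],[2,98]))
f=q[(q[:,2]<p[2]*1e3+20)]; A=np.c_[f[:,2]-p[2]*1e3,f[:,0],np.ones(len(f))]; print("front face y = ",np.linalg.lstsq(A,f[:,1],rcond=None)[0],"(z slope, x slope, at tcp)")
C=cv2.resize(im[180:285,225:295,::-1],(400,600),interpolation=2); cv2.imwrite("pics/c3.png",C)
E
```

```text
[ 0.495 -0.19   0.14 ] [-0.204 -0.123 -1.031] [-0.087  0.996  0.   ]
230 z range rel tcp [-40.585  26.876] x [-21.911  17.149]
front face y =  [-0.018  0.006 -8.117] (z slope, x slope, at tcp)
```

View pics/c3.png

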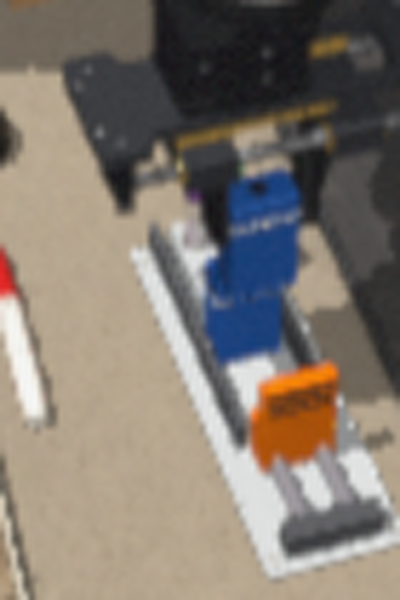

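The picture shows the second spacer held upright at (265,235), with the first standing in the channel behind it at (240,310). I lower it a little nearer the jaw and then push it forward.

move_arm:
  increments:
    - {"xyz": [-6,1,10],"roll": 0,"grip": 0}
    - {"xyz": [0,0,20],"roll": 0,"grip": 0}
    - {"xyz": [0,0,20],"roll": 0,"grip": 0}
    - {"xyz": [0,0,20],"roll": 0,"grip": 0}
    - {"xyz": [0,0,12],"roll": 0,"grip": 0}

```text
time_s: 15.37
position: [0.4964, -0.1962, 0.0569]
tcp_rot: [[-0.087, 0.996, 0.0], [0.996, 0.087, -0.0], [-0.0, 0.0, -1.0]]
force: [-1.0, 0.7, -1.3]
opening: 0.462
grasp_force: 29.8
```

move_arm:
  increments:
    - {"xyz": [0,0,3],"roll": 0,"grip": 0}
    - {"xyz": [0,0,2],"roll": 0,"grip": 0}
    - {"xyz": [0,0,1],"roll": 0,"grip": 0}
    - {"xyz": [0,0,0],"roll": 0,"grip": 0}

```text
time_s: 15.7
position: [0.497, -0.1965, 0.0527]
tcp_rot: [[-0.087, 0.996, 0.002], [0.996, 0.087, -0.001], [-0.001, 0.002, -1.0]]
force: [0.2, -0.0, -0.3]
opening: 0.454
grasp_force: 29.8
```

move_arm:
  increments:
    - {"xyz": [2,0,0.5],"roll": 0,"grip": 0}
    - {"xyz": [2,0,0],"roll": 0,"grip": 0}
    - {"xyz": [0,0,0],"roll": 0,"grip": 0}

```text
time_s: 15.95
position: [0.496, -0.1918, 0.052]
tcp_rot: [[-0.087, 0.996, 0.0], [0.996, 0.087, -0.0], [-0.0, 0.0, -1.0]]
force: [0.7, -0.0, -1.7]
opening: 0.463
grasp_force: 29.8
```

move_arm:
  increments:
    - {"xyz": [2,0,0],"roll": 0,"grip": 0}
    - {"xyz": [0,0,0],"roll": 0,"grip": 0}

```text
time_s: 16.12
position: [0.4957, -0.1897, 0.0517]
tcp_rot: [[-0.087, 0.996, -0.0], [0.996, 0.087, 0.0], [0.0, -0.0, -1.0]]
force: [-0.1, 0.8, -0.1]
opening: 0.461
grasp_force: 29.8
```

move_arm:
  increments:
    - {"xyz": [1.5,0,0],"roll": 0,"grip": 0}
    - {"xyz": [0,0,0],"roll": 0,"grip": 0}

```text
time_s: 16.28
position: [0.4957, -0.1885, 0.0516]
tcp_rot: [[-0.087, 0.996, 0.0], [0.996, 0.087, -0.0], [-0.0, 0.0, -1.0]]
force: [0.8, 0.3, -0.6]
opening: 0.459
grasp_force: 29.8
```

move_arm:
  increments:
    - {"xyz": [1.5,0,0],"roll": 0,"grip": 0}
    - {"xyz": [0,0,0],"roll": 0,"grip": 0}

```text
time_s: 16.45
position: [0.4957, -0.1872, 0.0516]
tcp_rot: [[-0.087, 0.996, 0.0], [0.996, 0.087, -0.0], [-0.0, 0.0, -1.0]]
force: [1.0, -0.1, -0.0]
opening: 0.458
grasp_force: 29.8
```

move_arm:
  increments:
    - {"xyz": [1.5,0,0],"roll": 0,"grip": 0}
    - {"xyz": [0,0,0],"roll": 0,"grip": 0}

```text
time_s: 16.62
position: [0.4955, -0.1857, 0.0516]
tcp_rot: [[-0.087, 0.996, 0.0], [0.996, 0.087, -0.0], [-0.0, 0.0, -1.0]]
force: [0.3, -1.0, 0.9]
opening: 0.462
grasp_force: 29.8
```

move_arm:
  increments:
    - {"xyz": [1.5,0,0],"roll": 0,"grip": 0}
    - {"xyz": [0,0,0],"roll": 0,"grip": 0}

```text
time_s: 16.78
position: [0.4954, -0.1842, 0.0516]
tcp_rot: [[-0.087, 0.996, 0.001], [0.996, 0.087, -0.0], [-0.0, 0.0, -1.0]]
force: [0.8, -0.4, 1.2]
opening: 0.462
grasp_force: 29.8
```

move_arm:
  increments:
    - {"xyz": [1.5,0,0],"roll": 0,"grip": 0}
    - {"xyz": [0,0,0],"roll": 0,"grip": 0}

```text
time_s: 16.95
position: [0.4959, -0.1837, 0.0517]
tcp_rot: [[-0.087, 0.996, 0.002], [0.996, 0.087, -0.002], [-0.002, 0.002, -1.0]]
force: [0.5, -3.8, 1.0]
opening: 0.456
grasp_force: 29.8
```

move_arm:
  increments:
    - {"xyz": [-1.2,0,0.7],"roll": 0,"grip": 0}
    - {"xyz": [0,0,0],"roll": 0,"grip": 0}
    - {"xyz": [0,0,0],"roll": 0,"grip": 62}
    - {"xyz": [0,0,0],"roll": 0,"grip": 62}
    - {"xyz": [0,0,-2],"roll": 0,"grip": 62}

```text
time_s: 17.37
position: [0.4943, -0.183, 0.0522]
tcp_rot: [[-0.087, 0.996, -0.002], [0.996, 0.087, 0.002], [0.002, -0.002, -1.0]]
force: [-0.4, -0.7, -1.4]
opening: 0.585
grasp_force: 0.0
```

move_arm:
  increments:
    - {"xyz": [0,0,-12],"roll": 0,"grip": 66}
    - {"xyz": [0,0,-30],"roll": 0,"grip": 66}
    - {"xyz": [0,0,-35],"roll": 0,"grip": 66}
    - {"xyz": [0,0,-35],"roll": 0,"grip": 66}
    - {"xyz": [0,0,-26],"roll": 0,"grip": 66}

```text
time_s: 17.78
position: [0.4952, -0.1836, 0.1929]
tcp_rot: [[-0.087, 0.996, 0.001], [0.996, 0.087, -0.0], [-0.0, 0.001, -1.0]]
force: [0.7, -0.0, 0.8]
opening: 0.658
grasp_force: 0.0
```

move_arm:
  increments:
    - {"xyz": [0,0,0],"roll": 0,"grip": 66}
    - {"xyz": [0,0,0],"roll": 0,"grip": 66}

```text
time_s: 17.95
position: [0.4956, -0.1839, 0.192]
tcp_rot: [[-0.087, 0.996, 0.002], [0.996, 0.087, -0.001], [-0.002, 0.002, -1.0]]
force: [0.0, -0.1, -0.2]
opening: 0.659
grasp_force: 0.0
```

```bash
python3 - <<'E'
from fit import *
from plan import *
np.set_printoptions(precision=1,suppress=True)
im,d,S=snap("scene","s5"); X=S.reshape(-1,3)
L=loc(X,.496,-.191,.087)*1e3; t=L[(abs(L[:,0])<24)&(L[:,1]>-20)&(L[:,1]<55)&(L[:,2]>70)&(L[:,2]<83)]
print("tops",len(t),t.mean(0),np.percentile(t,3,0),np.percentile(t,97,0))
j=L[(abs(L[:,0])<24)&(L[:,1]>-75)&(L[:,1]<-35)&(L[:,2]>70)&(L[:,2]<82)]; print("jaw top",len(j),j.mean(0))
q=CW(-.0015,.033)
plan([(*CW(0,-.03),.20,98.05,66),(*q,.15,98.05,66,30)])
E
```

```text
tops 158 [-1.4 18.3 76. ] [-19.6  -3.3  71.2] [17.8 42.2 80.5]
jaw top 52 [ -0.5 -55.6  75.3]
from [ 494.6 -183.3  190.5] ang 94.99 t 18.0
[{"xyz": [36.0, 1.0, -1.0], "roll": -0.005, "grip": 66}, {"xyz": [36.0, 1.0, -1.0], "roll": -0.005, "grip": 66}, {"xyz": [36.0, 2.0, -1.0], "roll": -0.005, "grip": 66}, {"xyz": [36.0, 2.0, -1.0], "roll": -0.005, "grip": 66}, {"xyz": [36.0, 2.0, -1.0], "roll": -0.005, "grip": 66}]
[{"xyz": [35.0, 2.0, -1.0], "roll": -0.005, "grip": 66}, {"xyz": [36.0, 2.0, -1.0], "roll": -0.005, "grip": 66}, {"xyz": [35.0, 3.0, -1.0], "roll": -0.005, "grip": 66}, {"xyz": [35.0, 3.0, -0.0], "roll": -0.004, "grip": 66}, {"xyz": [36.0, 3.0, -1.0], "roll": -0.005, "grip": 66}]
[{"xyz": [35.4, 2.5, -0.5], "roll": -0.004, "grip": 66}, {"xyz": [21.0, -1.0, 17.0], "roll": -0.0, "grip": 66}, {"xyz": [21.0, -0.0, 17.0], "roll": -0.0, "grip": 66}, {"xyz": [21.0, -0.5, 16.0], "roll": -0.0, "grip": 66}]
14 end [463.9 271.5 150. ] 98.03
```

move_arm:
  increments:
    - {"xyz": [36,1,-1],"roll": -0.005,"grip": 66}
    - {"xyz": [36,1,-1],"roll": -0.005,"grip": 66}
    - {"xyz": [36,2,-1],"roll": -0.005,"grip": 66}
    - {"xyz": [36,2,-1],"roll": -0.005,"grip": 66}
    - {"xyz": [36,2,-1],"roll": -0.005,"grip": 66}

```text
time_s: 18.42
position: [0.4836, -0.0021, 0.1936]
tcp_rot: [[-0.111, 0.994, -0.005], [0.994, 0.111, 0.001], [0.002, -0.005, -1.0]]
force: [0.7, -0.2, -0.7]
opening: 0.656
grasp_force: 0.0
```

move_arm:
  increments:
    - {"xyz": [35,2,-1],"roll": -0.005,"grip": 66}
    - {"xyz": [36,2,-1],"roll": -0.005,"grip": 66}
    - {"xyz": [35,3,-1],"roll": -0.005,"grip": 66}
    - {"xyz": [35,3,0],"roll": -0.004,"grip": 66}
    - {"xyz": [36,3,-1],"roll": -0.005,"grip": 66}

```text
time_s: 18.83
position: [0.475, 0.1748, 0.1974]
tcp_rot: [[-0.136, 0.991, -0.006], [0.991, 0.136, -0.001], [0.0, -0.006, -1.0]]
force: [0.5, 0.4, 0.5]
opening: 0.651
grasp_force: 0.0
```

move_arm:
  increments:
    - {"xyz": [35.5,2.5,0],"roll": -0.004,"grip": 66}
    - {"xyz": [21,-1,17],"roll": 0,"grip": 66}
    - {"xyz": [21,0,17],"roll": 0,"grip": 66}
    - {"xyz": [21,0,16],"roll": 0,"grip": 66}

```text
time_s: 19.17
position: [0.4628, 0.272, 0.1469]
tcp_rot: [[-0.14, 0.99, -0.005], [0.99, 0.14, -0.001], [-0.001, -0.005, -1.0]]
force: [0.1, 1.3, -0.0]
opening: 0.66
grasp_force: 0.0
```

move_arm:
  increments:
    - {"xyz": [0,0,0],"roll": 0,"grip": 66}
    - {"xyz": [0,0,0],"roll": 0,"grip": 66}

```text
time_s: 19.33
position: [0.4625, 0.2711, 0.147]
tcp_rot: [[-0.142, 0.99, -0.006], [0.99, 0.142, -0.002], [-0.002, -0.007, -1.0]]
force: [-0.1, -0.3, -0.8]
opening: 0.658
grasp_force: 0.0
```

```bash
python3 - <<'E'
from fit import *
from plan import *
np.set_printoptions(precision=1,suppress=True)
im,d,S=snap("scene","s6"); X=S.reshape(-1,3)
L=loc(X,.47,.239,.141); Q=X[(abs(L[:,0])<.057)&(abs(L[:,1])<.057)&(L[:,2]<.0765)&(L[:,2]>-.01)]
g=lambda v: res(loc(Q,.470,.239,.141),cartonboxes()+[spb(v[0]*1e-3,v[1]*1e-3)])
r=least_squares(g,[-1,32],loss="soft_l1",f_scale=.003,diff_step=1e-3); print(r.x)
plan([(*CW(-.0015,.033),.0465,98.05,66,22)])
E
```

```text
[-1.2 35.4]
from [463.7 270.6 148.1] ang 98.08 t 19.38
[{"xyz": [0.0, 0.0, 20.0], "roll": 0.0, "grip": 66}, {"xyz": [0.0, 0.0, 20.0], "roll": 0.0, "grip": 66}, {"xyz": [0.0, 0.0, 21.0], "roll": 0.0, "grip": 66}, {"xyz": [0.0, 0.0, 20.0], "roll": 0.0, "grip": 66}, {"xyz": [0.8, 0.3, 20.6], "roll": 0.001, "grip": 66}]
5 end [463.9 271.4  46.5] 98.02
```

move_arm:
  increments:
    - {"xyz": [0,0,20],"roll": 0,"grip": 66}
    - {"xyz": [0,0,20],"roll": 0,"grip": 66}
    - {"xyz": [0,0,21],"roll": 0,"grip": 66}
    - {"xyz": [0,0,20],"roll": 0,"grip": 66}
    - {"xyz": [1,0,20.5],"roll": 0,"grip": 66}

```text
time_s: 19.8
position: [0.4657, 0.2707, 0.048]
tcp_rot: [[-0.138, 0.99, 0.001], [0.99, 0.138, 0.0], [-0.0, 0.001, -1.0]]
force: [-0.0, -0.0, -0.4]
opening: 0.659
grasp_force: 0.0
```

move_arm:
  increments:
    - {"xyz": [0,0,0],"roll": 0,"grip": 66}
    - {"xyz": [0,0,0],"roll": 0,"grip": 0}
    - {"xyz": [0,0,0],"roll": 0,"grip": 0}
    - {"xyz": [0,0,0],"roll": 0,"grip": 0}
    - {"xyz": [0,0,0],"roll": 0,"grip": 0}

```text
time_s: 20.22
position: [0.4659, 0.2722, 0.0497]
tcp_rot: [[-0.139, 0.99, 0.003], [0.99, 0.139, 0.001], [0.0, 0.003, -1.0]]
force: [-0.2, -0.6, 2.4]
opening: 0.46
grasp_force: 30.0
```

move_arm:
  increments:
    - {"xyz": [0,0,0],"roll": 0,"grip": 0}
    - {"xyz": [0,0,0],"roll": 0,"grip": 0}

```text
time_s: 20.38
position: [0.4659, 0.2723, 0.0497]
tcp_rot: [[-0.14, 0.99, 0.003], [0.99, 0.14, 0.001], [0.0, 0.003, -1.0]]
force: [-0.4, -1.3, 6.0]
opening: 0.457
grasp_force: 30.0
```

```bash
python3 - <<'E'
from plan import *
s=bot.read_state(); p=s["position"]
k=lambda yw:(.496-.087*(yw+.191),yw)
plan([(p[0],p[1],.13,98.05,0,30),(p[0],p[1]-.04,.19,98.05,0,32),(*k(-.205),.19,95,0),(*k(-.212),.14,95,0,25)])
E
```

```text
from [465.9 272.3  49.7] ang 98.04 t 20.38
[{"xyz": [0.0, 0.0, -27.0], "roll": -0.0, "grip": 0}, {"xyz": [0.0, 0.0, -27.0], "roll": -0.0, "grip": 0}, {"xyz": [0.0, 0.0, -26.3], "roll": -0.0, "grip": 0}, {"xyz": [-13.0, -2.0, -20.0], "roll": -0.0, "grip": 0}, {"xyz": [-13.0, -2.0, -20.0], "roll": -0.0, "grip": 0}]
[{"xyz": [-13.6, -1.6, -20.0], "roll": -0.0, "grip": 0}, {"xyz": [-34.0, -2.0, -0.0], "roll": 0.004, "grip": 0}, {"xyz": [-34.0, -2.0, -0.0], "roll": 0.004, "grip": 0}, {"xyz": [-34.0, -2.0, -0.0], "roll": 0.004, "grip": 0}, {"xyz": [-34.0, -2.0, -0.0], "roll": 0.004, "grip": 0}]
[{"xyz": [-34.0, -2.0, -0.0], "roll": 0.004, "grip": 0}, {"xyz": [-33.0, -2.0, -0.0], "roll": 0.004, "grip": 0}, {"xyz": [-34.0, -1.0, -0.0], "roll": 0.004, "grip": 0}, {"xyz": [-33.0, -1.0, -0.0], "roll": 0.004, "grip": 0}, {"xyz": [-34.0, -1.0, -0.0], "roll": 0.004, "grip": 0}]
[{"xyz": [-33.0, -1.0, -0.0], "roll": 0.004, "grip": 0}, {"xyz": [-34.0, -1.0, -0.0], "roll": 0.004, "grip": 0}, {"xyz": [-33.0, -1.0, -0.0], "roll": 0.005, "grip": 0}, {"xyz": [-34.0, -1.6, -0.0], "roll": 0.004, "grip": 0}, {"xyz": [-2.0, -0.0, 17.0], "roll": 0.0, "grip": 0}]
[{"xyz": [-2.0, -0.0, 16.0], "roll": 0.0, "grip": 0}, {"xyz": [-3.0, -0.0, 17.0], "roll": 0.0, "grip": 0}]
22 end [ 497.8 -212.   140. ] 95.0
```

move_arm:
  increments:
    - {"xyz": [0,0,-27],"roll": 0,"grip": 0}
    - {"xyz": [0,0,-27],"roll": 0,"grip": 0}
    - {"xyz": [0,0,-28],"roll": 0,"grip": 0}
    - {"xyz": [-13,-2,-20],"roll": 0,"grip": 0}
    - {"xyz": [-13,-2,-20],"roll": 0,"grip": 0}

```text
time_s: 20.8
position: [0.4645, 0.2461, 0.1719]
tcp_rot: [[-0.141, 0.99, 0.001], [0.99, 0.141, 0.001], [0.0, 0.001, -1.0]]
force: [0.4, -0.1, -1.0]
opening: 0.46
grasp_force: 30.0
```

move_arm:
  increments:
    - {"xyz": [-13.5,-1.5,-20],"roll": 0,"grip": 0}
    - {"xyz": [-34,-2,0],"roll": 0.004,"grip": 0}
    - {"xyz": [-34,-2,0],"roll": 0.004,"grip": 0}
    - {"xyz": [-34,-2,0],"roll": 0.004,"grip": 0}
    - {"xyz": [-34,-2,0],"roll": 0.004,"grip": 0}

```text
time_s: 21.22
position: [0.4749, 0.0952, 0.1908]
tcp_rot: [[-0.125, 0.992, 0.001], [0.992, 0.125, 0.0], [-0.0, 0.001, -1.0]]
force: [1.0, -0.9, -0.9]
opening: 0.456
grasp_force: 30.0
```

move_arm:
  increments:
    - {"xyz": [-34,-2,0],"roll": 0.004,"grip": 0}
    - {"xyz": [-33,-2,0],"roll": 0.004,"grip": 0}
    - {"xyz": [-34,-1,0],"roll": 0.004,"grip": 0}
    - {"xyz": [-33,-1,0],"roll": 0.004,"grip": 0}
    - {"xyz": [-34,-1,0],"roll": 0.004,"grip": 0}

```text
time_s: 21.63
position: [0.4873, -0.0727, 0.1905]
tcp_rot: [[-0.104, 0.995, 0.0], [0.995, 0.104, 0.0], [0.0, 0.0, -1.0]]
force: [0.8, 0.9, -1.3]
opening: 0.456
grasp_force: 30.0
```

move_arm:
  increments:
    - {"xyz": [-33,-1,0],"roll": 0.004,"grip": 0}
    - {"xyz": [-34,-1,0],"roll": 0.004,"grip": 0}
    - {"xyz": [-33,-1,0],"roll": 0.005,"grip": 0}
    - {"xyz": [-34,-1.5,0],"roll": 0.004,"grip": 0}
    - {"xyz": [-2,0,17],"roll": 0,"grip": 0}

```text
time_s: 22.05
position: [0.5001, -0.215, 0.1763]
tcp_rot: [[-0.083, 0.997, 0.01], [0.997, 0.083, -0.009], [-0.01, 0.009, -1.0]]
force: [1.9, 0.2, -0.7]
opening: 0.456
grasp_force: 30.0
```

move_arm:
  increments:
    - {"xyz": [-2,0,16],"roll": 0,"grip": 0}
    - {"xyz": [-3,0,17],"roll": 0,"grip": 0}
    - {"xyz": [0,0,0],"roll": 0,"grip": 0}
    - {"xyz": [0,0,0],"roll": 0,"grip": 0}
    - {"xyz": [0,0,0],"roll": 0,"grip": 0}

```text
time_s: 22.47
position: [0.4972, -0.212, 0.1409]
tcp_rot: [[-0.087, 0.996, 0.001], [0.996, 0.087, -0.0], [-0.0, 0.001, -1.0]]
force: [0.0, -0.6, -0.6]
opening: 0.462
grasp_force: 30.0
```

```bash
python3 - <<'E'
from fit import *
np.set_printoptions(precision=1,suppress=True)
im,d,S=snap("scene","s7"); s=bot.read_state(); p=np.array(s["position"])*1e3; print(p,s["force"])
hsv=cv2.cvtColor(np.ascontiguousarray(im[:,:,::-1]),cv2.COLOR_BGR2HSV); b=(abs(hsv[...,0].astype(int)-112)<16)&(hsv[...,1]>120)
L=loc(S.reshape(-1,3),.496,-.191,.087).reshape(S.shape)*1e3
pl=loc(p[None]/1e3,.496,-.191,.087)[0]*1e3; print("tool in clamp",pl)
q=L[b&(abs(L[...,0])<30)&(abs(L[...,1]-pl[1])<25)&(L[...,2]>85)]; print("held z",np.percentile(q[:,2],[2,98]),"x",np.percentile(q[:,0],[2,98]))
f=q[q[:,2]<p[2]+20]; print("jaw-side face y",np.median(f[:,1]), "held slope",np.polyfit(f[:,2],f[:,1],1)[0])
j=L[(abs(L[...,0])<24)&(L[...,1]>-75)&(L[...,1]<-45)&(L[...,2]>70)&(L[...,2]<82)]; print("jaw top y",j[:,1].mean())
E
```

```text
[ 497.5 -212.1  141.3] [0.2 0.2 0. ]
tool in clamp [ -0.4 -21.1 141.3]
held z [100.6 167.9] x [-22.   16.6]
jaw-side face y -29.82891802472279 held slope -0.008074867626723048
jaw top y -55.93851803570184
```

move_arm:
  increments:
    - {"xyz": [-4.5,1,10],"roll": 0,"grip": 0}
    - {"xyz": [0,0,15],"roll": 0,"grip": 0}
    - {"xyz": [0,0,10],"roll": 0,"grip": 0}
    - {"xyz": [0,0,15],"roll": 0,"grip": 0}
    - {"xyz": [0,0,15],"roll": 0,"grip": 0}

```text
time_s: 22.93
position: [0.4987, -0.2167, 0.0748]
tcp_rot: [[-0.087, 0.996, 0.001], [0.996, 0.087, -0.001], [-0.001, 0.001, -1.0]]
force: [0.5, 0.7, -0.6]
opening: 0.457
grasp_force: 30.0
```

move_arm:
  increments:
    - {"xyz": [0,0,12],"roll": 0,"grip": 0}
    - {"xyz": [0,0,7],"roll": 0,"grip": 0}
    - {"xyz": [0,0,2],"roll": 0,"grip": 0}
    - {"xyz": [0,0,0],"roll": 0,"grip": 0}

```text
time_s: 23.27
position: [0.4981, -0.2163, 0.0537]
tcp_rot: [[-0.087, 0.996, -0.001], [0.996, 0.087, 0.001], [0.001, -0.001, -1.0]]
force: [0.6, 0.2, -0.3]
opening: 0.458
grasp_force: 30.0
```

move_arm:
  increments:
    - {"xyz": [2,0,0.7],"roll": 0,"grip": 0}
    - {"xyz": [1,0,0],"roll": 0,"grip": 0}
    - {"xyz": [0,0,0],"roll": 0,"grip": 0}

```text
time_s: 23.52
position: [0.4982, -0.2134, 0.0542]
tcp_rot: [[-0.087, 0.996, 0.001], [0.996, 0.087, -0.001], [-0.001, 0.001, -1.0]]
force: [0.7, 0.5, -1.4]
opening: 0.458
grasp_force: 30.0
```

move_arm:
  increments:
    - {"xyz": [1.5,0,0],"roll": 0,"grip": 0}
    - {"xyz": [0,0,0],"roll": 0,"grip": 0}

```text
time_s: 23.68
position: [0.498, -0.2118, 0.054]
tcp_rot: [[-0.087, 0.996, 0.001], [0.996, 0.087, -0.0], [-0.0, 0.0, -1.0]]
force: [0.6, 0.4, 0.4]
opening: 0.459
grasp_force: 30.0
```

move_arm:
  increments:
    - {"xyz": [1,0,0],"roll": 0,"grip": 0}
    - {"xyz": [0,0,0],"roll": 0,"grip": 0}

```text
time_s: 23.85
position: [0.4978, -0.2109, 0.0537]
tcp_rot: [[-0.087, 0.996, 0.0], [0.996, 0.087, -0.0], [-0.0, 0.0, -1.0]]
force: [0.9, 0.2, -0.8]
opening: 0.462
grasp_force: 30.0
```

move_arm:
  increments:
    - {"xyz": [1,0,1],"roll": 0,"grip": 0}
    - {"xyz": [0,0,0.5],"roll": 0,"grip": 0}
    - {"xyz": [0,0,0],"roll": 0,"grip": 0}

```text
time_s: 24.1
position: [0.4979, -0.2102, 0.0527]
tcp_rot: [[-0.087, 0.996, 0.001], [0.996, 0.087, -0.001], [-0.001, 0.001, -1.0]]
force: [-1.9, 0.5, 5.6]
opening: 0.46
grasp_force: 30.0
```

move_arm:
  increments:
    - {"xyz": [0,0,0],"roll": 0,"grip": 62}
    - {"xyz": [0,0,0],"roll": 0,"grip": 62}
    - {"xyz": [0,0,-2],"roll": 0,"grip": 62}
    - {"xyz": [0,0,-12],"roll": 0,"grip": 62}
    - {"xyz": [0,0,-25],"roll": 0,"grip": 60}

```text
time_s: 24.52
position: [0.4957, -0.2088, 0.089]
tcp_rot: [[-0.087, 0.996, -0.006], [0.996, 0.087, 0.004], [0.004, -0.005, -1.0]]
force: [0.2, -0.4, -0.4]
opening: 0.598
grasp_force: 0.0
```

move_arm:
  increments:
    - {"xyz": [0,0,-30],"roll": 0,"grip": 0}
    - {"xyz": [0,0,-30],"roll": 0,"grip": 0}
    - {"xyz": [-30,0,-10],"roll": 0,"grip": 0}
    - {"xyz": [-32,0,0],"roll": 0,"grip": 0}
    - {"xyz": [-32,0,0],"roll": 0,"grip": 0}

```text
time_s: 24.93
position: [0.5066, -0.3045, 0.1627]
tcp_rot: [[-0.088, 0.996, 0.002], [0.996, 0.088, -0.002], [-0.002, 0.002, -1.0]]
force: [0.9, 0.0, -1.1]
opening: 0.304
grasp_force: 0.0
```

move_arm:
  increments:
    - {"xyz": [0,0,0],"roll": 0,"grip": 0}
    - {"xyz": [0,0,0],"roll": 0,"grip": 0}

```text
time_s: 25.1
position: [0.5058, -0.3053, 0.1609]
tcp_rot: [[-0.084, 0.996, 0.0], [0.996, 0.084, -0.0], [-0.0, 0.0, -1.0]]
force: [-1.3, 0.3, -0.4]
opening: 0.153
grasp_force: 0.0
```

```bash
python3 - <<'E'
from fit import *
np.set_printoptions(precision=1,suppress=True)
im,d,S=snap("scene","s8"); s=bot.read_state(); p=np.array(s["position"])*1e3; print(p,s["force"])
pl=loc(p[None]/1e3,.496,-.191,.087)[0]*1e3; print("tool in clamp",pl)
L=loc(S.reshape(-1,3),.496,-.191,.087)*1e3
t=L[(abs(L[:,0])<24)&(L[:,1]>-38)&(L[:,1]<55)&(L[:,2]>70)&(L[:,2]<83)]
print("tops",len(t),t.mean(0),np.percentile(t,3,0),np.percentile(t,97,0))
j=L[(abs(L[:,0])<24)&(L[:,1]>-75)&(L[:,1]<-45)&(L[:,2]>40)&(L[:,2]<82)];print("jaw",len(j),np.percentile(j,[3,50,97],0).tolist())
cv2.imwrite("pics/c4.png",cv2.resize(im[180:285,225:295,::-1],(400,600),interpolation=2))
E
```

```text
[ 505.2 -303.6  160.6] [0.4 0.9 0.5]
tool in clamp [  -0.6 -112.9  160.6]
tops 112 [-4.4 -9.6 76. ] [-20.1 -30.4  71.5] [10.9 23.1 80.7]
jaw 134 [[-21.673210941433293, -61.56184496586977, 42.169116003891276], [-2.253197938830973, -57.90132070452462, 62.91308607001943], [19.217179677166968, -50.32549760508812, 77.72569427213837]]
```

View pics/c4.png

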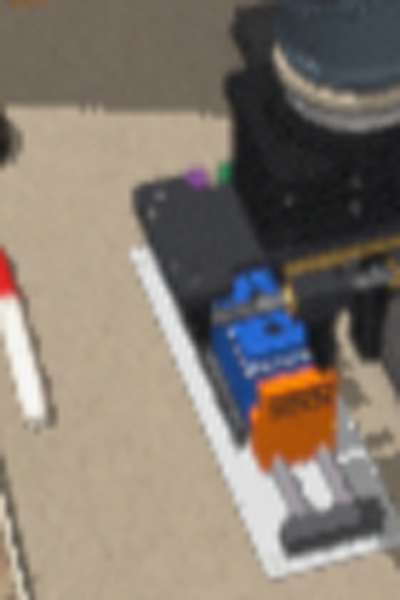

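The picture shows three spacers standing in the channel at about (260,340), with the orange jaw behind them at (295,410). I descend behind the push plate and push.

move_arm:
  increments:
    - {"xyz": [0,1,30],"roll": 0,"grip": 0}
    - {"xyz": [0,0,30],"roll": 0,"grip": 0}
    - {"xyz": [0,0,30],"roll": 0,"grip": 0}
    - {"xyz": [0,0,18],"roll": 0,"grip": 0}
    - {"xyz": [0,0,0],"roll": 0,"grip": 0}

```text
time_s: 25.57
position: [0.5038, -0.2995, 0.0488]
tcp_rot: [[-0.088, 0.996, -0.008], [0.996, 0.088, 0.007], [0.008, -0.007, -1.0]]
force: [-0.4, -0.1, -0.9]
opening: 0.002
grasp_force: 0.0
```

move_arm:
  increments:
    - {"xyz": [12,0,0],"roll": 0,"grip": 0}
    - {"xyz": [12,0,0],"roll": 0,"grip": 0}
    - {"xyz": [8,0,0],"roll": 0,"grip": 0}
    - {"xyz": [4,0,0],"roll": 0,"grip": 0}
    - {"xyz": [2,0,0],"roll": 0,"grip": 0}

```text
time_s: 25.98
position: [0.5039, -0.2645, 0.0544]
tcp_rot: [[-0.089, 0.996, 0.001], [0.996, 0.089, -0.001], [-0.001, 0.001, -1.0]]
force: [-0.7, -0.4, 1.1]
opening: 0.006
grasp_force: 0.0
```

move_arm:
  increments:
    - {"xyz": [2,0,0],"roll": 0,"grip": 0}
    - {"xyz": [2,0,0],"roll": 0,"grip": 0}
    - {"xyz": [2,0,0],"roll": 0,"grip": 0}
    - {"xyz": [0,0,0],"roll": 0,"grip": 0}

```text
time_s: 26.32
position: [0.5034, -0.2601, 0.0533]
tcp_rot: [[-0.087, 0.996, 0.001], [0.996, 0.087, -0.001], [-0.001, 0.001, -1.0]]
force: [-0.1, -0.8, 1.0]
opening: 0.006
grasp_force: 0.5
```

move_arm:
  increments:
    - {"xyz": [2,0,0],"roll": 0,"grip": 0}
    - {"xyz": [2,0,0],"roll": 0,"grip": 0}
    - {"xyz": [2,0,0],"roll": 0,"grip": 0}
    - {"xyz": [0,0,0],"roll": 0,"grip": 0}

```text
time_s: 26.65
position: [0.5027, -0.2537, 0.0531]
tcp_rot: [[-0.087, 0.996, 0.001], [0.996, 0.087, -0.0], [-0.0, 0.001, -1.0]]
force: [1.4, -1.3, 1.0]
opening: 0.004
grasp_force: 0.7
```

move_arm:
  increments:
    - {"xyz": [2,0,0],"roll": 0,"grip": 0}
    - {"xyz": [1,0,0],"roll": 0,"grip": 0}
    - {"xyz": [0,0,0],"roll": 0,"grip": 0}

```text
time_s: 26.9
position: [0.5025, -0.2507, 0.0531]
tcp_rot: [[-0.087, 0.996, 0.0], [0.996, 0.087, -0.0], [-0.0, 0.0, -1.0]]
force: [1.5, -1.2, 1.1]
opening: 0.005
grasp_force: 0.7
```

move_arm:
  increments:
    - {"xyz": [1.5,0,0],"roll": 0,"grip": 0}
    - {"xyz": [1.5,0,0],"roll": 0,"grip": 0}
    - {"xyz": [0,0,0],"roll": 0,"grip": 0}

```text
time_s: 27.15
position: [0.5024, -0.2493, 0.0532]
tcp_rot: [[-0.088, 0.996, 0.001], [0.996, 0.088, -0.003], [-0.003, 0.001, -1.0]]
force: [-0.1, -5.7, -0.8]
opening: 0.002
grasp_force: 2.9
```

move_arm:
  increments:
    - {"xyz": [1.5,0,0],"roll": 0,"grip": 0}
    - {"xyz": [0,0,0],"roll": 0,"grip": 0}

```text
time_s: 27.32
position: [0.5025, -0.2492, 0.0533]
tcp_rot: [[-0.089, 0.996, 0.002], [0.996, 0.089, -0.005], [-0.005, 0.001, -1.0]]
force: [-1.9, -8.9, -1.5]
opening: 0.004
grasp_force: 4.6
```

move_arm:
  increments:
    - {"xyz": [1.5,0,0],"roll": 0,"grip": 0}
    - {"xyz": [0,0,0],"roll": 0,"grip": 0}

```text
time_s: 27.48
position: [0.5025, -0.2492, 0.0533]
tcp_rot: [[-0.089, 0.996, 0.002], [0.996, 0.089, -0.008], [-0.008, 0.002, -1.0]]
force: [-2.4, -13.3, -3.5]
opening: 0.004
grasp_force: 6.3
```

move_arm:
  increments:
    - {"xyz": [1.5,0,0],"roll": 0,"grip": 0}
    - {"xyz": [0,0,0],"roll": 0,"grip": 0}
    - {"xyz": [0,0,0],"roll": 0,"grip": 0}
    - {"xyz": [0,0,0],"roll": 0,"grip": 0}

```text
time_s: 27.82
position: [0.5025, -0.2491, 0.0533]
tcp_rot: [[-0.089, 0.996, 0.003], [0.996, 0.089, -0.01], [-0.01, 0.002, -1.0]]
force: [-3.8, -15.4, -3.7]
opening: 0.005
grasp_force: 7.9
```

```bash
python3 - <<'E'
from fit import *
np.set_printoptions(precision=1,suppress=True)
im,d,S=snap("scene","s9"); s=bot.read_state(); print(np.array(s["position"])*1e3,s["force"],s["qvel"])
L=loc(S.reshape(-1,3),.496,-.191,.087)*1e3
t=L[(abs(L[:,0])<24)&(L[:,1]>-29)&(L[:,1]<55)&(L[:,2]>70)&(L[:,2]<83)]
print("tops",len(t),np.percentile(t,3,0),np.percentile(t,97,0))
C=np.zeros((600,800,3),np.uint8);C[:,:400]=cv2.resize(im[180:285,225:295,::-1],(400,600),interpolation=2); C[:370,400:]=cv2.resize(im[115:195,200:286,::-1],(400,370)); cv2.imwrite("pics/c5.png",C)
E
```

```text
[ 502.5 -249.1   53.3] [ -3.4 -16.   -5. ] [-0.1 -0.   0.   0.  -0.1 -0. ]
tops 6 [-21.2 -24.6  71.9] [-17.9 -13.8  79.4]
```

View pics/c5.png

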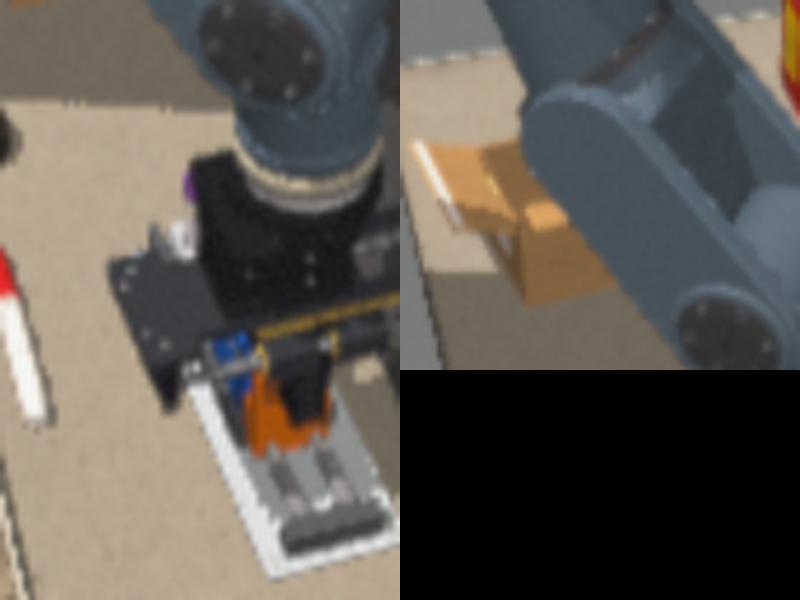

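The fingers press the jaw at (300,390) against the stack with a steady 16 N, and nothing is moving. I hand the job in.

```bash
python3 -c "
from rig import bot
print(bot.hand_in())"
```

```text
the job is handed in; nothing more can be done
None
```

I folded both flaps back (about 2.7 and 2.6 rad), stood three spacers in the channel, and handed in with the jaw still pressed against the stack at a steady 16 N or so; no verdict came back.

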